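Find the high spot of a small wheel on the truing stand

TASK

Swing the pointer arm round until it is fully home against its stop, with its tip beside the rim, then push the wheel round slowly by a spoke and feel for the place where the rim's single high spot rubs on the pointer. Stop with the middle of the high spot right at the pointer tip, where the rub is hardest, and let go so that the wheel stays there. Push gently throughout and leave the tools around the stand where they are.

Things in the scene. Friction and masses are not known exactly. Their poses are not given: they have to be found in the camera images.
- wheel: Cast aluminium six-spoke wheel, no tyre, lying flat, free to turn endlessly either way. Origin on its axis at the spokes' mid height, 90 mm above the table, z up. One spoke lies along its x axis, the rest every 60 degrees; spokes 10 mm wide and tall. The pockets between them run from the hub (radius 22 mm) to the rim's inside (radius 96 mm). Hub: friction 0.08 N m plus drag 0.2 N m per rad/s.
- axle_top (a point): Top of the steel nut at the hub's centre, on the wheel's axis, 117 mm above the table: the wheel's highest point. The rim (outside radius 110 mm) stands from 56 to 102 mm above the table. A closed back plate, its upper face 66 mm above the table, is the floor of the pockets: closed fingers let down to about 75 mm above the table between two spokes can push a spoke at 65 mm radius.
- stand: The fixed dark steel stand that carries the wheel on its spindle; origin on the wheel's axis, on the table; base plate 12 mm thick. Somewhere on the wheel's outside, at an unknown angle that has nothing to do with the spokes, is one high spot: it bulges out by 4.5 mm at its middle over about 44 degrees in all. At the start its middle is 80 degrees or more away from the pointer's home place.
- gauge: Fixed grey pointer post (radius 16 mm) on the base plate, 205 mm from the wheel's axis; origin on the post's axis, 12 mm above the table. Its y axis points to the wheel's axis. On it pivots the pointer arm, level at 61 mm above the table, 16 mm wide and tall. At home the arm points straight at the wheel's axis and its tip is 1.5 mm clear of the true rim.
- pointer_tip (a point): End of the sprung ball tip (8 mm ball) of the pointer arm when not pressed, 93.5 mm from the pivot. The high spot presses it in by up to 3 mm, with about 8 N at its middle; friction about 0.35. A finger creeping round at 65 mm radius feels 1 to 2 N on the free wheel, more from 18 degrees before that middle, most (6 to 10 N) within some 4 degrees of it, and clearly less 9 degrees past it.
- pointer_arm (a joint): Turn of the pointer arm about its post, rad: starts parked at 0 to 0.5; 1.1 is home against a firm buffered stop. Growing, it turns clockwise seen from above; at value q the arm points (1.1 - q) rad anticlockwise from the gauge's y axis. It stays where it is left (friction 0.45 N m, up to 9 N at the peg); at the stop the push rises by several N per mm.
- peg (a point): Upright steel peg on the pointer arm to push or pinch it by: 12 mm diameter, 50 mm from the pivot, from the arm's upper side at 69 mm to 109 mm above the table. The point is on its axis, 89 mm above the table.
- oil_bottle: Loose bystander: small black bottle, 36 mm across and 100 mm tall, to be left alone. Origin under its centre.
- wrench: Loose bystander: steel wrench 170 mm long lying flat, to be left alone.
- driver: Loose bystander: screwdriver 160 mm long lying flat, to be left alone.
- nipple_tray: Loose bystander: open steel parts tray 90 x 100 mm, 35 mm tall, to be left alone. Origin under its centre.

How it is judged:
On the way, in this order (a step that is already met when the one before it is completed fails the run):
1. the pointer arm is home against its stop (value of joint pointer_arm above 1.06 rad), for 0.2 s.
2. the high spot rubs on the pointer (contact force between wheel and gauge above 2 N), for 0.05 s.
At the end, for the whole second after the job is handed in: The pointer arm is home (within 0.04 rad of its stop), the wheel is at rest, and the high spot stands at the pointer tip: the tip presses on the rim with more than 6 N, which means the middle of the high spot (8 N) is within about 9 degrees of the tip (value of joint pointer_arm above 1.06 rad and contact force between wheel and gauge above 6 N and angular speed of wheel below 0.05 rad/s); the robot touches nothing.
It fails at once if the wheel is forced: a push of more than 25 N on it (contact force between the fingers and wheel above 25 N).
It fails at once if the pointer gauge is forced: more than 25 N on it (contact force between the fingers and gauge above 25 N).
It fails at once if the wheel is spun fast: over 2.5 rad/s (angular speed of wheel above 2.5 rad/s).
It fails at once if a bystander is disturbed: moved more than 20 mm (distance of any of oil_bottle, wrench, driver, nipple_tray from where it was at the start of the episode above 0.02 m).
It also fails if it takes over 72 s, if anything falls off the work surface, if the arm or the gripper's body presses on something with over 40 N, if the wrist force passes 120 N, or if a joint passes its speed limit or range.

ROBOT

A 7-joint arm with a two-finger parallel gripper is mounted at the origin on the work surface. World frame = base frame: x ahead of the robot, y to its left, z up, the work surface at z = 0. Lengths are in m, angles in rad, forces in N, time in s.
With the tool pointing down it reaches from about 0.4 to 0.75 m from the base axis. Payload 19.5 kg.
Tool frame: the origin (TCP) lies on the centre line of the jaws, within the pads' length; the fingertips stand 17 mm ahead of it and the grasp point (between the pads) lies 2 mm behind it; z points along the fingers, y is the direction in which the jaws open and shut (so a half turn about z gives the same grasp; the last joint's range is limited). The gripper opens to 85 mm and grips with 20 to 120 N. Pads are 22 mm wide; open, the fingers measure 114 mm over their backs; the gripper's body (76 mm by 85 mm) begins 54 mm behind the grasp point. The pads swing forward as they close: fully open they stand 13 mm farther back than shut.
Start: joints at [1.145, 0.707, -0.028, 1.485, 0.022, 0.951, -0.075], TCP at [0.215, -0.533, 0.219] pointing down, gripper open.
Joint ranges: [-2.71, 2.71], [-0.32, 2.16], [-1.57, 1.52], [0, 2.45], [-1.46, 4.6], [0, 2.02], [-2.83, 2.83]. Speed limits (rad/s): [1.89, 1.89, 2.57, 2.57, 3.01, 3.01, 3.01].

INTERFACE

Orientations are given as a rotation vector (axis times angle).
In Python, from bench import status, viewer, order gives the robot as it stands.
- The arm moves only by the tool drive_tool, never from a script. Its argument "deltas" is a list of rows, each a list of 7 numbers: the shift along the world's x, y, z in cm, then the turn, a rotation vector about the world's x, y, z in units of 5 degrees (1.0 is 5 degrees), then the closure, from -1 (fully open) to 1 (shut), so that 0 is half open. A call has 1 to 20 rows; each row is the pose to reach, as a shift and turn from the pose commanded when the call began; what a row does not reach only later rows make up. A row lasts 1/10 s, in which the tool goes at most 50 mm and 8.59 degrees, less where a joint would pass 70% of its speed; a pose out of reach is approached as far as the arm can. A call with a gripper value outside its range is refused whole. The fingers move at their own pace and stop on an object; "squeeze" is the grip in N (left out, the last holds). Time passes only in rows, so rows that repeat a pose let the fingers close. It gives the time, the measured TCP pose, the force and the opening at its end, in the units of the state.
- status.observe(): the state, without advancing time (a new reading comes with each control period).
- viewer.snapshot(name): name is "scene" or "side" or "wrist"; returns a dict with "pixels" (400x640x3 uint8, red, green, blue), "depth" (400x640 float32, m along the optical axis (not along the pixel's ray), 0 where there is no reading), "fx", "fy", "cx", "cy" (pixels), "extrinsics" (4x4, takes a point from camera to world coordinates). Camera axes: x right, y down, z forward; pixel columns grow to the right and rows downward; lengths in m; the calibration is good to about 2 mm. A picture is of the moment at which its call begins.
- order.close_job(): hands the job in, once; it reports no verdict.
The state is a dict: "clock": time; "q": joint angles; "dq": joint speeds; "tau": joint torques, N m; "tcp_pos": TCP position; "orientation": TCP orientation; "ft_force": force on the tool from outside, world axes, zero at the start; "wrist_torque": the same for the moment, N m; "finger_gap": finger opening in m.
Only numpy, scipy, OpenCV 4.12 (cv2) and the standard library are available. Lean on these libraries where they do the work, as an engineer would, in place of code of your own. Each camera call takes 0.05 s, during which the arm holds its last target.

## Working session

There is one attempt and no reset: what is moved stays moved. The work goes in short steps, Python scripts to look and compute and a tool call to move; the robot and the scene stay as the last step left them, time stands still between calls to the robot, and variables do not carry over. Pictures are saved under pics/ and viewed, and the job is handed in when it is done.

Besides the shell and the picture viewer there is one more tool, called after "Request:" as name(argument=value, ...), one argument or row to a line, values as JSON. drive_tool: Moves the arm, as the interface text tells. Its arguments: {"type":"object","properties":{"deltas":{"type":"array"},"squeeze":{"type":"number"}},"required":["deltas"]}

```bash
ls; mkdir -p pics; python3 - <<'E'
from bench import status, viewer
import cv2
print(status.observe())
for n in ("scene","side","wrist"):
    s=viewer.snapshot(n); cv2.imwrite(f"pics/a_{n}.png",s["pixels"][:,:,::-1])
    print(n,s["fx"],s["cx"],s["cy"],s["extrinsics"])
E
```

```text
pics
{'clock': 0.0, 'q': array([ 1.14531182,  0.70709067, -0.02758515,  1.48500636,  0.02201306,
        0.95091944, -0.07547513]), 'dq': array([ 0.00049933, -0.00097736, -0.00072718,  0.00038957, -0.00130717,
       -0.00107667, -0.00066406]), 'tau': array([ 6.13479788e-04, -8.83213878e+01,  1.23506092e+00, -2.36166912e+01,
        1.69130566e-02,  6.47105233e-03,  1.91348795e-05]), 'tcp_pos': array([ 0.21517096, -0.53291257,  0.21863312]), 'orientation': array([-3.08286101e+00, -5.98960418e-01,  4.40846725e-04]), 'ft_force': array([-0.3683587 , -0.48436104,  0.15915277]), 'wrist_torque': array([ 0.01046081, -0.03620339,  0.04218372]), 'finger_gap': 0.08535835004869133}
scene 433.854425000277 316.7752953502395 200.33231895026026 [[-0.69309534  0.61009319 -0.38393378  0.90542102]
 [ 0.72080767  0.59206269 -0.36041376  0.32114991]
 [ 0.00742689 -0.52654351 -0.85011574  0.96972774]
 [ 0.          0.          0.          1.        ]]
side 517.4717017777926 317.71737714300264 208.47103170893314 [[-0.91538726 -0.31094829  0.2556899   0.07919171]
 [-0.40250303  0.69495828 -0.59583916  0.89185919]
 [ 0.00758136 -0.64833953 -0.76131359  1.31356805]
 [ 0.          0.          0.          1.        ]]
wrist 278.2446569184469 320.86822860012876 199.6446803187275 [[ 3.73669484e-01 -8.95447868e-01 -2.41959157e-01  2.76353329e-01]
 [-9.27561799e-01 -3.60865973e-01 -9.69786499e-02 -5.06754395e-01]
 [-4.75501218e-04  2.60670033e-01 -9.65427837e-01  3.73762436e-01]
 [ 0.00000000e+00  0.00000000e+00  0.00000000e+00  1.00000000e+00]]
```

View pics/a_scene.png

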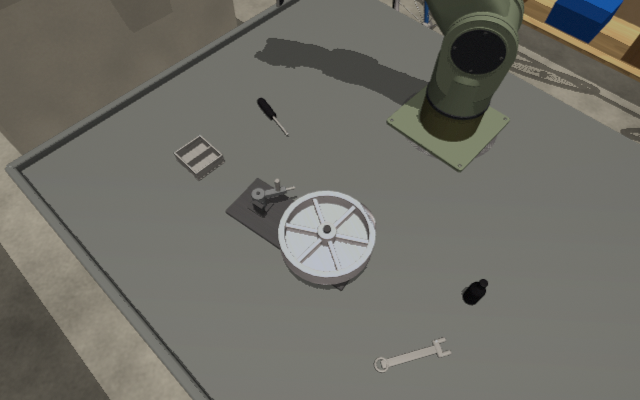

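View pics/a_side.png

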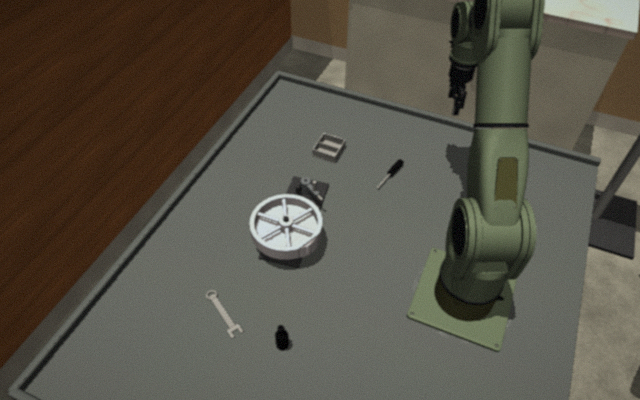

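View pics/a_wrist.png

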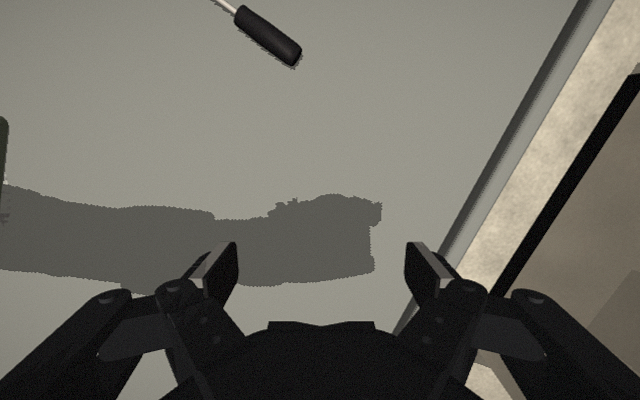

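```bash
cat > h.py <<'E'
from bench import status, viewer
import cv2, numpy as np
def ray(s,u,v,z):
    E=s["extrinsics"]; d=E[:3,:3]@np.array([(u-s["cx"])/s["fx"],(v-s["cy"])/s["fy"],1]); o=E[:3,3]
    return o+d*(z-o[2])/d[2]
def proj(s,p):
    E=s["extrinsics"]; c=E[:3,:3].T@(np.array(p)-E[:3,3]); return s["cx"]+s["fx"]*c[0]/c[2], s["cy"]+s["fy"]*c[1]/c[2]
def crop(s,u,v,w,h,k,name):
    a=s["pixels"][v:v+h,u:u+w,::-1]; cv2.imwrite(name,cv2.resize(a,None,fx=k,fy=k,interpolation=cv2.INTER_CUBIC))
E
python3 - <<'E'
from h import *
s=viewer.snapshot("scene"); crop(s,220,160,180,140,4,"pics/b_scene.png")
t=viewer.snapshot("side"); crop(t,240,165,110,100,6,"pics/b_side.png")
print(ray(s,327,229,.117),ray(t,286,219,.117))
E
```

```text
[0.55848733 0.02785332 0.117     ] [0.55084283 0.03179721 0.117     ]
```

View pics/b_scene.png

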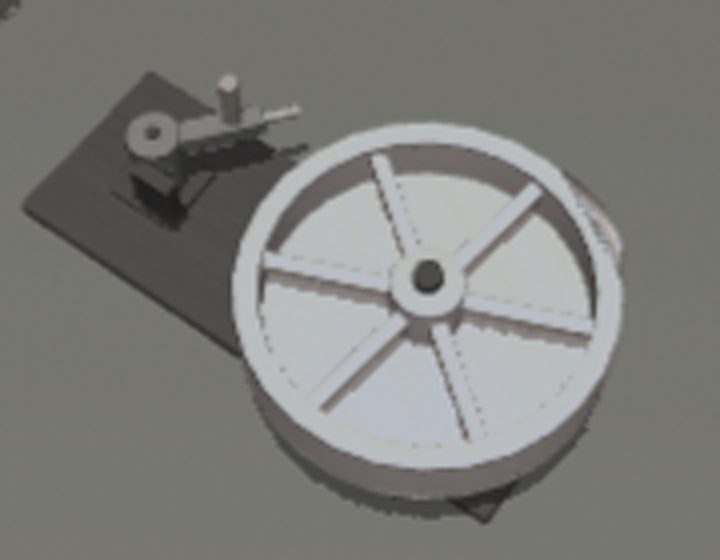

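View pics/b_side.png

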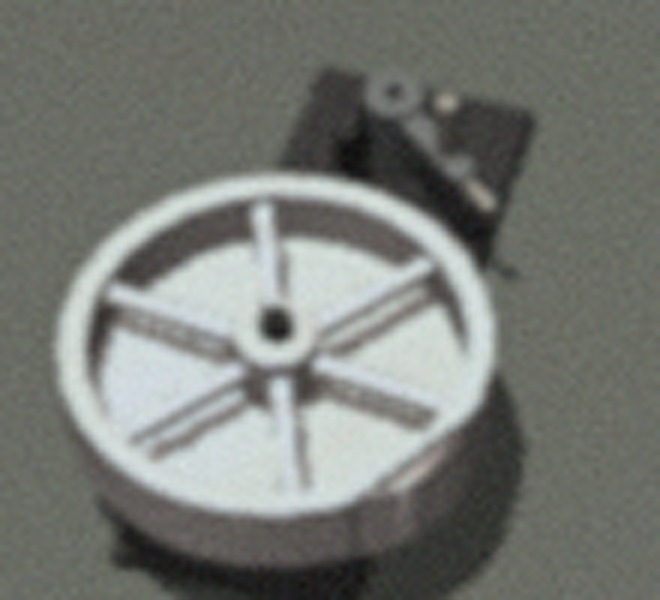

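```bash
python3 - <<'E'
from h import *
from scipy.optimize import least_squares
def rimpts(n,u0,v0,u1,v1,c):
    s=viewer.snapshot(n); hsv=cv2.cvtColor(s["pixels"],cv2.COLOR_RGB2GRAY)
    m=(hsv>150).astype(np.uint8); k=np.zeros_like(m); k[v0:v1,u0:u1]=m[v0:v1,u0:u1]
    # outermost bright along rays from center
    cs,_=cv2.findContours(k,cv2.RETR_EXTERNAL,cv2.CHAIN_APPROX_NONE)
    ct=max(cs,key=len)
    el=cv2.fitEllipse(ct); print(n,el,len(ct))
    P=np.array([ray(s,u,v,.102)[:2] for (u,v) in ct[:,0]])
    f=lambda x: np.hypot(P[:,0]-x[0],P[:,1]-x[1])-x[2]
    r=least_squares(f,[.55,.03,.11],loss='soft_l1',f_scale=.002); print(r.x,np.abs(r.fun).mean())
    cv2.imwrite(f"pics/m_{n}.png",k*255)
    return s
s=rimpts("scene",260,180,385,300,None)
t=rimpts("side",240,185,335,270,None)
q=lambda a,u,v,z,k,o: ray(a,o[0]+u/k,o[1]+v/k,z)
o=(220,160);p=(240,165)
print("peg top",q(s,229,80,.109,4,o),q(t,446,101,.109,6,p))
print("tip",q(s,297,111,.061,4,o),q(t,490,203,.061,6,p))
for z in (.07,.08,.09): print("post",z,q(s,153,133,z,4,o),q(t,393,93,z,6,p))
print("bulge",q(s,595,205,.09,4,o),q(t,410,490,.09,6,p))
print("depth wheel")
E
```

```text
scene ((326.4653015136719, 233.4894561767578), (85.47286987304688, 96.4623794555664), 93.75167846679688) 260
[0.55702531 0.02523778 0.10831274] 0.0008163649052606627
side ((285.3092956542969, 221.8759765625), (55.756927490234375, 72.29109191894531), 85.91121673583984) 192
[0.55551732 0.02745663 0.1083753 ] 0.0013417678709652327
peg top [ 0.54140047 -0.15169188  0.109     ] [ 0.53865991 -0.14888548  0.109     ]
tip [ 0.50760361 -0.13037699  0.061     ] [ 0.50468635 -0.13111059  0.061     ]
post 0.07 [ 0.58462752 -0.17789256  0.07      ] [ 0.58266286 -0.17616434  0.07      ]
post 0.08 [ 0.58819297 -0.17234597  0.08      ] [ 0.57861425 -0.16757596  0.08      ]
post 0.09 [ 0.59175842 -0.16679937  0.09      ] [ 0.57456565 -0.15898758  0.09      ]
bulge [0.44477541 0.05680216 0.09      ] [0.45615927 0.07961513 0.09      ]
depth wheel
```

Request:
drive_tool(
  deltas=[
    [3,3.65,0,0,0,0.22,1],
    [6,7.3,0,0,0,0.44,1],
    [9,10.95,0,0,0,0.66,1],
    [12,14.6,0,0,0,0.88,1],
    [15,18.25,0,0,0,1.1,1],
    [18,21.9,0,0,0,1.32,1],
    [21,25.55,0,0,0,1.54,1],
    [24,29.2,0,0,0,1.76,1],
    [27,32.85,0,0,0,2,1],
    [30.05,36.5,0,0,0,2.2,1],
    [30.05,36.5,-3,0,0,2.2,1],
    [30.05,36.5,-5,0,0,2.2,1],
    [30.05,36.5,-5,0,0,2.2,1],
    [30.05,36.5,-5,0,0,2.2,1],
  ],
  squeeze=40,
)

```text
clock: 1.75
tcp_pos: [0.5159, -0.1684, 0.1696]
orientation: [3.012, 0.892, 0.0]
ft_force: [0.0, -0.0, 0.1]
finger_gap: -0.0001
```

```bash
python3 - <<'E'
from h import *
s=viewer.snapshot("wrist"); crop(s,0,0,640,400,1,"pics/c_wrist.png")
C=[.5563,.0263,.117];P=np.array([.5837,-.177,.07])
print(proj(s,C),proj(s,[.5408,-.1512,.109]),status.observe())
s=viewer.snapshot("scene"); crop(s,220,100,180,140,4,"pics/c_scene.png")
E
```

```text
(np.float64(106.04996811755777), np.float64(8.622659023302589)) (np.float64(321.4860383338973), np.float64(172.8452415740192)) {'clock': 1.8, 'q': array([ 0.26249395,  0.7219821 , -0.01093362,  1.67093847,  0.01058863,
        0.74771316, -0.74888444]), 'dq': array([ 0.00037118, -0.00835938, -0.00269392, -0.00031668, -0.00095313,
       -0.00255315, -0.00125434]), 'tau': array([-3.93741243e-01, -8.33525205e+01,  1.48202319e+00, -1.92543018e+01,
        1.05965268e-02, -7.08107231e-02, -1.77413262e-03]), 'tcp_pos': array([ 0.5160984 , -0.16847655,  0.17007928]), 'orientation': array([3.01199693e+00, 8.91247306e-01, 1.38860411e-03]), 'ft_force': array([ 0.4627101 , -0.06598103,  0.49013979]), 'wrist_torque': array([-0.02556589, -0.00560939,  0.01760915]), 'finger_gap': -0.000327049088234537}
```

View pics/c_wrist.png

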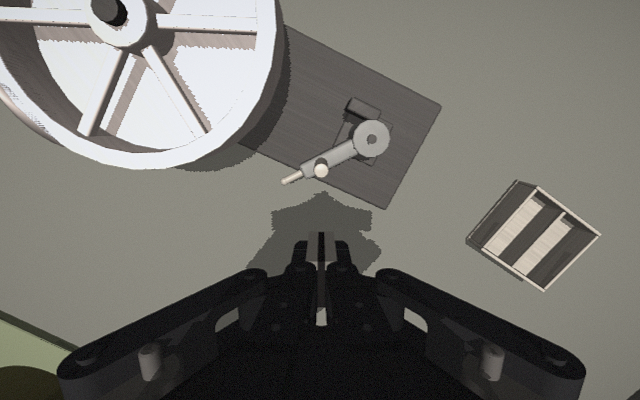

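View pics/c_scene.png

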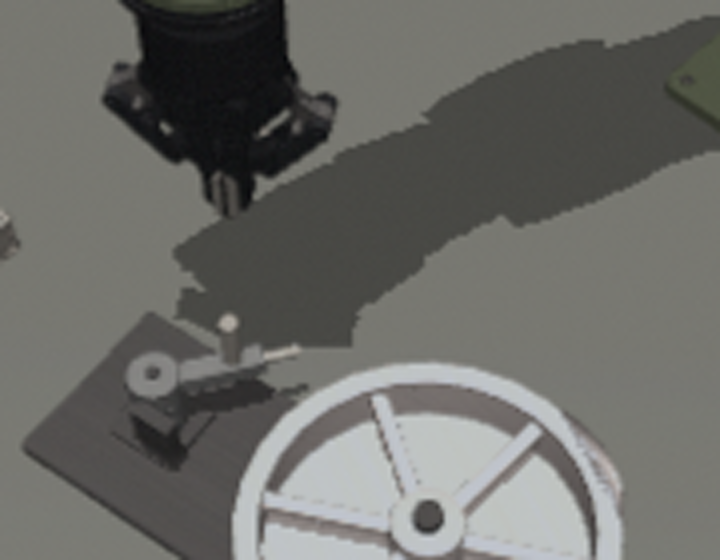

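Request:
drive_tool(
  deltas=[
    [0,0,-2.5,0,0,0,1],
    [0,0,-5,0,0,0,1],
    [0,0,-7,0,0,0,1],
    [0,0,-7,0,0,0,1],
    [0.4,0.26,-7,0,0,0,1],
    [0.7,0.45,-7,0,0,0,1],
    [0.84,0.55,-7,0,0,0,1],
    [0.95,0.62,-7,0,0,0,1],
    [1.05,0.68,-7,0,0,0,1],
    [1.15,0.75,-7,0,0,0,1],
    [1.25,0.82,-7,0,0,0,1],
  ],
)

```text
clock: 2.95
tcp_pos: [0.5284, -0.1599, 0.0991]
orientation: [-3.012, -0.892, 0.0]
ft_force: [0.4, 1.1, 0.7]
finger_gap: -0.0002
```

Request:
drive_tool(
  deltas=[
    [0.15,0.2,0,0,0,0,1],
    [0.3,0.4,0,0,0,0,1],
    [0.46,0.62,0,0,0,0,1],
    [0.65,0.85,0,0,0,0,1],
    [0.85,1.05,0,0,0,0,1],
  ],
)

```text
clock: 3.45
tcp_pos: [0.537, -0.1492, 0.0991]
orientation: [-3.012, -0.892, 0.0]
ft_force: [0.1, -0.1, -0.4]
finger_gap: 0.0001
```

```bash
python3 - <<'E'
from h import *
s=viewer.snapshot("wrist"); a=s["pixels"][120:320,220:470,::-1]
t=viewer.snapshot("scene"); b=t["pixels"][160:260,240:340,::-1]
a=cv2.resize(a,(500,400));b=cv2.resize(b,(400,400));import numpy as np
cv2.imwrite("pics/d.png",cv2.resize(np.hstack([a,b]),None,fx=.88,fy=.88))
print(status.observe()["ft_force"])
E
```

```text
[-0.76952364  0.22537561 -0.76237515]
```

View pics/d.png

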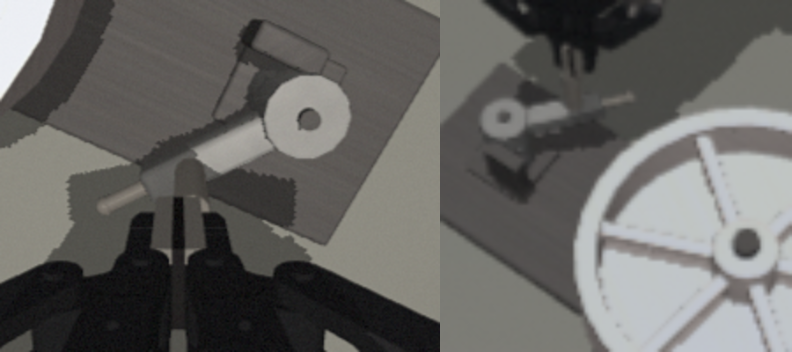

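```bash
python3 - <<'E'
from h import *
s=viewer.snapshot("wrist"); crop(s,260,160,160,120,5,"pics/e.png")
for u,v in ((327,214),(327,212),(327,218)): print(ray(s,u,v,.109))
print(ray(s,220+308/1.76,120+118/1.76,.07),proj(s,[.537,-.1492,.082]),proj(s,[.537,-.1492,.109]))
E
```

```text
[ 0.55445504 -0.14011032  0.109     ]
[ 0.55541518 -0.13947967  0.109     ]
[ 0.55252338 -0.14137911  0.109     ]
[ 0.58537076 -0.17591306  0.07      ] (np.float64(323.1031484921239), np.float64(229.5645334467961)) (np.float64(323.49344224931957), np.float64(246.93943325335692))
```

View pics/e.png

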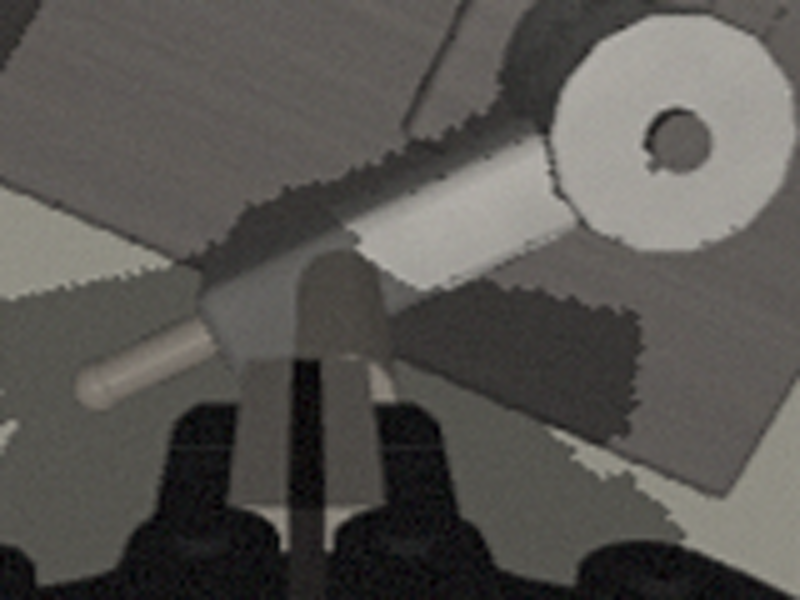

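Request:
drive_tool(
  deltas=[
    [0.2,0.15,0,0,0,0,1],
    [0.4,0.3,0,0,0,0,1],
    [0.6,0.43,0,0,0,0,1],
    [0.8,0.54,0,0,0,0,1],
    [1.0,0.65,0,0,0,0,1],
    [1.2,0.75,0,0,0,0,1],
    [1.4,0.83,0,0,0,0,1],
    [1.6,0.9,0,0,0,0,1],
  ],
)

```text
clock: 4.4
tcp_pos: [0.5529, -0.1404, 0.0991]
orientation: [-3.012, -0.892, 0.0]
ft_force: [-0.2, 0.2, -0.5]
finger_gap: -0.0
```

```bash
python3 - <<'E'
from h import *
s=viewer.snapshot("wrist"); crop(s,240,130,160,120,5,"pics/f.png")
print(proj(s,[.5837,-.177,.07]))
E
```

```text
(np.float64(391.00597805959046), np.float64(215.1193942801959))
```

View pics/f.png

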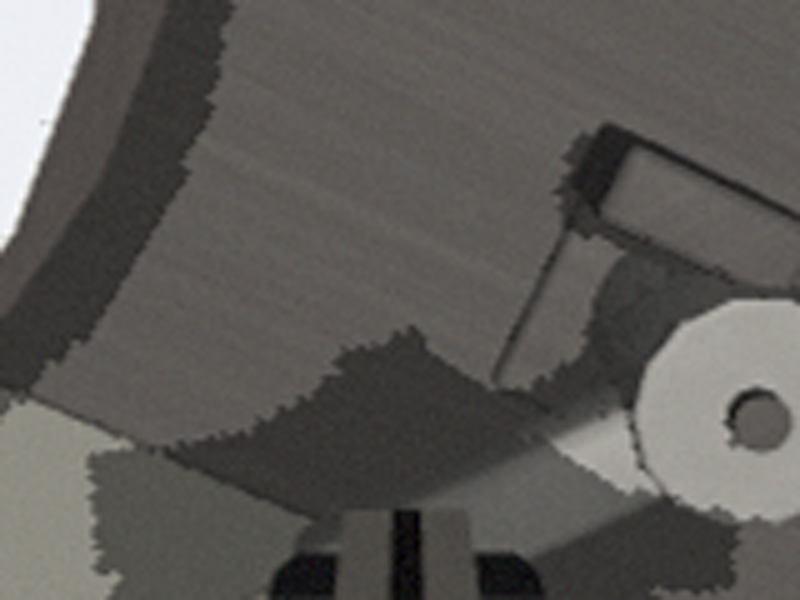

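```bash
python3 - <<'E'
from h import *
t=viewer.snapshot("scene"); crop(t,230,140,130,100,6,"pics/g.png")
s=viewer.snapshot("side"); crop(s,270,150,100,75,8,"pics/g2.png")
print(proj(t,[.5529,-.1404,.082]),proj(t,[.5408,-.1512,.109]),proj(t,[.5837,-.177,.07]))
E
```

```text
(np.float64(277.7784063703193), np.float64(191.74452529973016)) (np.float64(277.5729456543485), np.float64(179.9697610129431)) (np.float64(258.77442395939556), np.float64(193.2350252407876))
```

View pics/g.png

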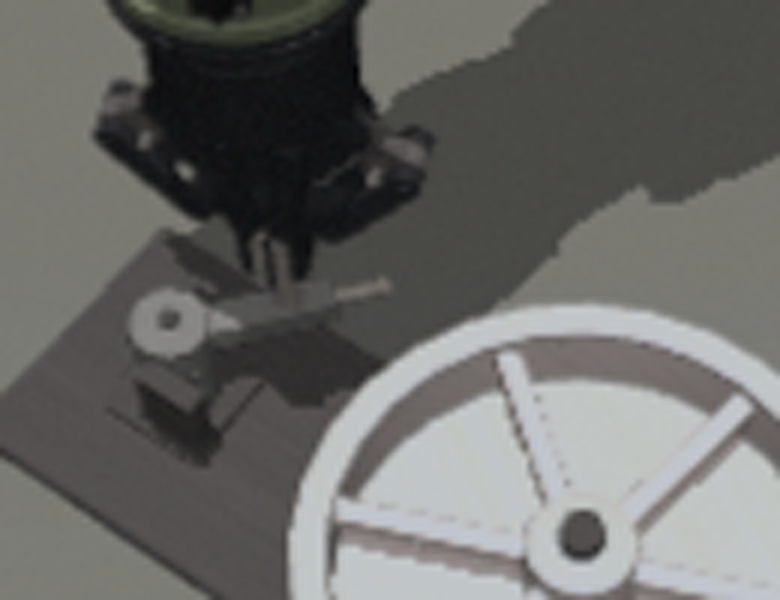

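View pics/g2.png

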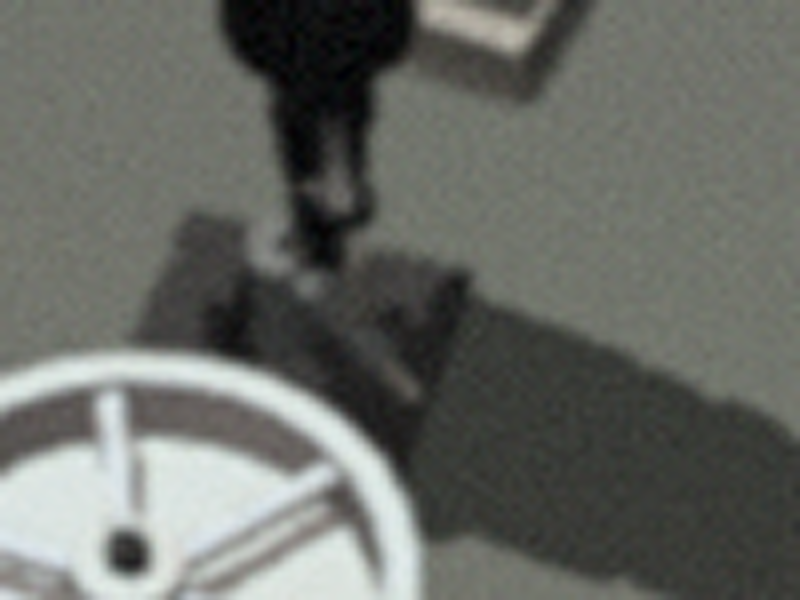

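```bash
python3 - <<'E'
from h import *
s=viewer.snapshot("wrist"); crop(s,0,0,640,400,1.2,"pics/h.png")
for z in (.069,.109): print(proj(s,[.5408,-.1512,z]))
for z in (.082,.099,.12): print(proj(s,[.5529,-.1404,z]))
print(s["depth"][225:300:5,320].round(3), s["depth"][225:300:5,310].round(3)); print(status.observe()['ft_force'],status.observe()['tau'])
E
```

```text
(np.float64(326.2505814939525), np.float64(243.58165154512204))
(np.float64(327.56864280020795), np.float64(272.0280743456606))
(np.float64(322.9866941337985), np.float64(229.26987316464093))
(np.float64(323.2080354579287), np.float64(239.55836698368154))
(np.float64(323.5497544800467), np.float64(255.44231482182667))
[0.256 0.201 0.143 0.136 0.132 0.125 0.122 0.116 0.116 0.116 0.118 0.118
 0.118 0.119 0.121] [0.258 0.258 0.143 0.138 0.13  0.125 0.121 0.117 0.11  0.107 0.102 0.1
 0.096 0.094 0.094]
[-0.3753958   0.16022682  0.09256474] [-2.39330381e-01 -9.28620529e+01  1.95038706e+00 -1.76033914e+01
  2.00878247e-03  1.77692156e-02 -9.70984809e-03]
```

View pics/h.png

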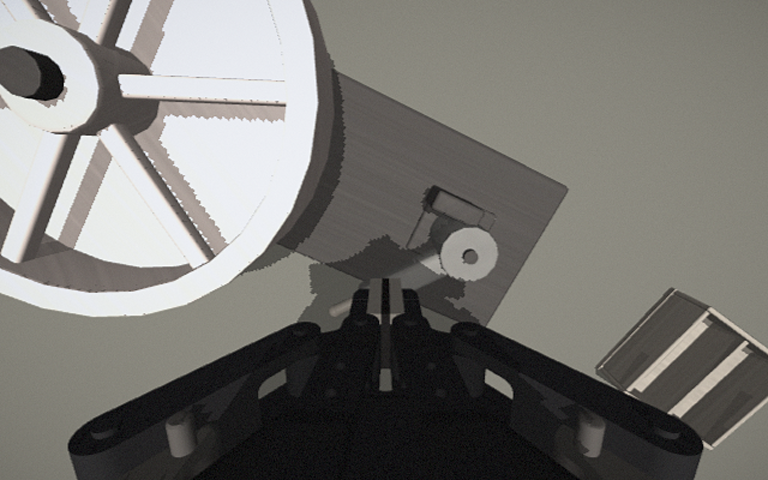

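```bash
python3 - <<'E'
from h import *
s=viewer.snapshot("wrist");E=s["extrinsics"];D=s["depth"]
n=np.array([.839,.545]);l=np.array([-.545,.839])
print(E[:3,3])
for u in (305,312,320,328,336):
  for v in range(222,300,6):
    d=D[v,u]; p=E[:3,:3]@(d*np.array([(u-s["cx"])/s["fx"],(v-s["cy"])/s["fy"],1]))+E[:3,3]
    r=p[:2]-[.5529,-.1404]; print(u,v,"n %.3f l %.3f z %.3f"%(r@n,r@l,p[2]))
E
```

```text
[ 0.60801519 -0.10293419  0.254111  ]
305 222 n -0.020 l 0.016 z 0.011
305 228 n -0.026 l 0.016 z 0.012
305 234 n -0.012 l 0.013 z 0.060
305 240 n -0.014 l 0.013 z 0.068
305 246 n 0.008 l 0.009 z 0.125
305 252 n 0.008 l 0.009 z 0.132
305 258 n 0.008 l 0.009 z 0.138
305 264 n 0.014 l 0.008 z 0.156
305 270 n 0.013 l 0.008 z 0.158
305 276 n 0.013 l 0.007 z 0.163
305 282 n 0.013 l 0.007 z 0.167
305 288 n 0.017 l 0.006 z 0.176
305 294 n 0.017 l 0.006 z 0.180
312 222 n -0.020 l 0.010 z 0.012
312 228 n -0.026 l 0.010 z 0.012
312 234 n 0.012 l 0.006 z 0.119
312 240 n 0.012 l 0.006 z 0.128
312 246 n 0.012 l 0.006 z 0.135
312 252 n 0.011 l 0.005 z 0.140
312 258 n 0.012 l 0.005 z 0.146
312 264 n 0.012 l 0.005 z 0.152
312 270 n 0.013 l 0.005 z 0.159
312 276 n 0.013 l 0.005 z 0.163
312 282 n 0.013 l 0.005 z 0.167
312 288 n 0.011 l 0.005 z 0.168
312 294 n 0.009 l 0.005 z 0.168
320 222 n -0.020 l 0.002 z 0.012
320 228 n -0.006 l 0.002 z 0.063
320 234 n 0.011 l 0.002 z 0.119
320 240 n 0.012 l 0.002 z 0.127
320 246 n 0.012 l 0.002 z 0.134
320 252 n 0.012 l 0.002 z 0.141
320 258 n 0.012 l 0.002 z 0.14
[... 359 characters left out ...]
134
328 252 n 0.012 l -0.002 z 0.141
328 258 n 0.012 l -0.002 z 0.147
328 264 n 0.013 l -0.001 z 0.153
328 270 n 0.013 l -0.001 z 0.158
328 276 n 0.013 l -0.001 z 0.163
328 282 n 0.011 l -0.001 z 0.164
328 288 n 0.009 l -0.001 z 0.164
328 294 n 0.002 l -0.001 z 0.158
336 222 n -0.001 l -0.009 z 0.066
336 228 n -0.004 l -0.009 z 0.070
336 234 n -0.008 l -0.009 z 0.070
336 240 n -0.013 l -0.009 z 0.070
336 246 n 0.008 l -0.006 z 0.125
336 252 n 0.008 l -0.006 z 0.132
336 258 n 0.007 l -0.006 z 0.138
336 264 n 0.014 l -0.005 z 0.155
336 270 n 0.013 l -0.004 z 0.159
336 276 n 0.013 l -0.004 z 0.163
336 282 n 0.013 l -0.004 z 0.168
336 288 n 0.017 l -0.003 z 0.178
336 294 n 0.018 l -0.003 z 0.181
```

```bash
python3 - <<'E'
from h import *
n=np.array([.839,.545]);l=np.array([-.545,.839])
for nm,us,vs in (("scene",(270,274,278,281),range(176,196,2)),("side",(308,312,316),range(165,190,2))):
  s=viewer.snapshot(nm);E=s["extrinsics"];D=s["depth"]
  for z in (.082,.099,.116): print(nm,z,proj(s,[.5529,-.1404,z]))
  for u in us:
    for v in vs:
      d=D[v,u]; p=E[:3,:3]@(d*np.array([(u-s["cx"])/s["fx"],(v-s["cy"])/s["fy"],1]))+E[:3,3]
      r=p[:2]-[.5529,-.1404]; print(u,v,"n %.3f l %.3f z %.3f"%(r@n,r@l,p[2]))
E
```

```text
scene 0.082 (np.float64(277.7784063703193), np.float64(191.74452529973016))
scene 0.099 (np.float64(277.2900694525515), np.float64(187.89809539346845))
scene 0.116 (np.float64(276.78799492541026), np.float64(183.94345996431502))
270 176 n 0.012 l -0.009 z 0.164
270 178 n 0.014 l -0.010 z 0.157
270 180 n 0.006 l -0.013 z 0.137
270 182 n 0.007 l -0.013 z 0.131
270 184 n 0.006 l -0.015 z 0.120
270 186 n -0.056 l -0.040 z 0.013
270 188 n -0.049 l -0.038 z 0.015
270 190 n -0.009 l -0.023 z 0.070
270 192 n -0.003 l -0.021 z 0.070
270 194 n 0.002 l -0.020 z 0.068
274 176 n 0.003 l -0.003 z 0.152
274 178 n 0.006 l -0.003 z 0.148
274 180 n 0.012 l -0.001 z 0.150
274 182 n 0.011 l -0.002 z 0.140
274 184 n 0.010 l -0.003 z 0.130
274 186 n 0.011 l -0.004 z 0.122
274 188 n -0.017 l -0.015 z 0.069
274 190 n -0.011 l -0.013 z 0.069
274 192 n -0.004 l -0.011 z 0.071
274 194 n -0.003 l -0.012 z 0.064
278 176 n 0.011 l 0.009 z 0.167
278 178 n 0.013 l 0.009 z 0.161
278 180 n 0.011 l 0.008 z 0.151
278 182 n 0.009 l 0.007 z 0.139
278 184 n 0.006 l 0.005 z 0.126
278 186 n 0.006 l 0.005 z 0.118
278 188 n -
[... 1269 characters left out ...]
 n 0.001 l 0.062 z 0.206
312 177 n 0.001 l 0.063 z 0.198
312 179 n -0.006 l 0.019 z 0.142
312 181 n -0.007 l 0.013 z 0.127
312 183 n -0.007 l 0.015 z 0.120
312 185 n -0.010 l -0.004 z 0.090
312 187 n -0.010 l -0.004 z 0.081
312 189 n -0.009 l -0.003 z 0.073
316 165 n -0.019 l 0.017 z 0.201
316 167 n -0.051 l -0.177 z -0.005
316 169 n -0.049 l -0.164 z -0.002
316 171 n -0.048 l -0.155 z -0.002
316 173 n -0.046 l -0.144 z -0.002
316 175 n -0.012 l 0.061 z 0.202
316 177 n -0.013 l 0.056 z 0.189
316 179 n -0.041 l -0.114 z 0.000
316 181 n -0.039 l -0.099 z 0.006
316 183 n -0.036 l -0.081 z 0.015
316 185 n -0.035 l -0.075 z 0.011
316 187 n -0.033 l -0.062 z 0.015
316 189 n -0.032 l -0.057 z 0.010
```

Request:
drive_tool(
  deltas=[
    [-1.3,-0.9,0.3,0,0,0,1],
    [-2.6,-1.8,0.3,0,0,0,1],
    [-4.0,-2.9,0.3,0,0,0,1],
    [-4.0,-2.9,0,0,0,0,1],
    [-4.0,-2.9,-1,0,0,0,1],
    [-4.0,-2.9,-2,0,0,0,1],
    [-4.0,-2.9,-3.3,0,0,0,1],
    [-4.0,-2.9,-3.3,0,0,0,1],
  ],
)

```text
clock: 5.55
tcp_pos: [0.5122, -0.1688, 0.064]
orientation: [-3.01, -0.892, 0.004]
ft_force: [-0.8, -0.1, 0.2]
finger_gap: 0.0001
```

```bash
python3 - <<'E'
from h import *
o=status.observe();print(o['tcp_pos'],o['ft_force'])
s=viewer.snapshot("wrist"); crop(s,200,120,240,180,3,"pics/i.png")
E=s["extrinsics"];D=s["depth"];n=np.array([.839,.545]);l=np.array([-.545,.839])
for u in (312,328):
  for v in range(222,260,4):
    d=D[v,u]; p=E[:3,:3]@(d*np.array([(u-s["cx"])/s["fx"],(v-s["cy"])/s["fy"],1]))+E[:3,3]
    r=p[:2]-o['tcp_pos'][:2]; print(u,v,"n %.3f l %.3f z %.3f"%(r@n,r@l,p[2]))
E
```

```text
[ 0.51215906 -0.1688138   0.06399686] [-0.82522193 -0.08616016  0.17979235]
312 222 n -0.012 l 0.009 z -0.001
312 226 n -0.015 l 0.009 z 0.001
312 230 n -0.019 l 0.009 z 0.001
312 234 n 0.012 l 0.006 z 0.084
312 238 n 0.012 l 0.006 z 0.091
312 242 n 0.012 l 0.006 z 0.094
312 246 n 0.012 l 0.005 z 0.099
312 250 n 0.012 l 0.005 z 0.104
312 254 n 0.012 l 0.005 z 0.107
312 258 n 0.012 l 0.005 z 0.111
328 222 n -0.012 l -0.004 z -0.000
328 226 n -0.015 l -0.004 z 0.000
328 230 n -0.019 l -0.004 z 0.001
328 234 n 0.012 l -0.002 z 0.084
328 238 n 0.012 l -0.002 z 0.089
328 242 n 0.012 l -0.002 z 0.094
328 246 n 0.012 l -0.002 z 0.100
328 250 n 0.012 l -0.002 z 0.103
328 254 n 0.012 l -0.002 z 0.108
328 258 n 0.012 l -0.002 z 0.111
```

View pics/i.png

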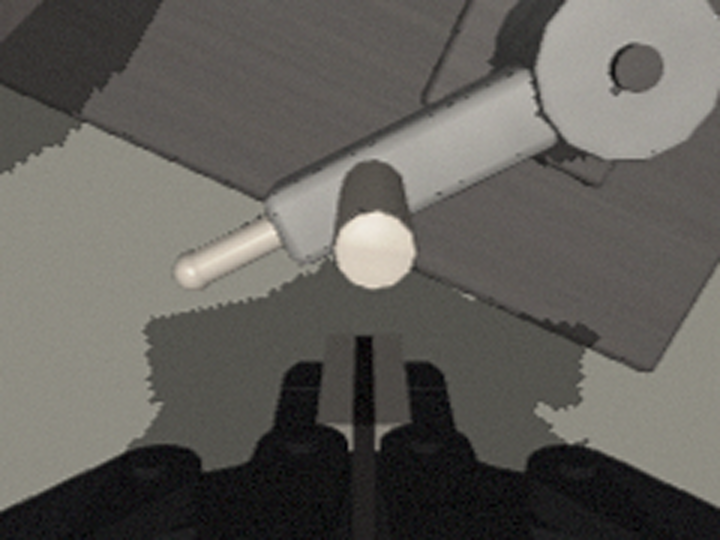

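Request:
drive_tool(
  deltas=[
    [0.4,0.24,0,0,0,0,1],
    [0.8,0.5,0,0,0,0,1],
    [1.1,0.7,0,0,0,0,1],
    [1.2,0.77,0,0,0,0,1],
    [1.28,0.85,0,0,0,0,1],
    [1.36,0.92,0,0,0,0,1],
    [1.44,1.0,0,0,0,0,1],
  ],
)

```text
clock: 6.3
tcp_pos: [0.5272, -0.1595, 0.0661]
orientation: [-3.012, -0.892, 0.0]
ft_force: [-0.3, 0.1, 0.3]
finger_gap: -0.0004
```

Request:
drive_tool(
  deltas=[
    [0.06,0.09,0,0,0,0,1],
    [0.12,0.18,0,0,0,0,1],
    [0.18,0.27,0,0,0,0,1],
    [0.25,0.36,0,0,0,0,1],
  ],
)

```text
clock: 6.7
tcp_pos: [0.5285, -0.1569, 0.066]
orientation: [3.013, 0.89, -0.004]
ft_force: [-7.9, -6.2, 4.2]
finger_gap: 0.0002
```

Request:
drive_tool(
  deltas=[
    [0.13,0.19,0,0,0,0,1],
    [0.27,0.38,0,0,0,0,1],
    [0.41,0.565,0,0,0,0,1],
    [0.56,0.73,0,0,0,0,1],
    [0.705,0.885,0,0,0,0,1],
    [0.86,1.03,0,0,0,0,1],
    [1.025,1.18,0,0,0,0,1],
  ],
)

```text
clock: 7.4
tcp_pos: [0.538, -0.1444, 0.0658]
orientation: [-3.011, -0.89, 0.006]
ft_force: [-11.6, -1.5, 4.7]
finger_gap: 0.0001
```

Request:
drive_tool(
  deltas=[
    [0.17,0.135,0,0,0,0,1],
    [0.345,0.265,0,0,0,0,1],
    [0.53,0.385,0,0,0,0,1],
    [0.715,0.5,0,0,0,0,1],
    [0.91,0.6,0,0,0,0,1],
    [1.105,0.7,0,0,0,0,1],
    [1.305,0.785,0,0,0,0,1],
    [1.505,0.87,0,0,0,0,1],
  ],
)

```text
clock: 8.2
tcp_pos: [0.5529, -0.1353, 0.0655]
orientation: [-3.011, -0.891, 0.007]
ft_force: [-12.2, 1.3, 0.0]
finger_gap: -0.0001
```

```bash
python3 - <<'E'
from h import *
o=status.observe();print(o['tcp_pos'],o['ft_force'])
s=viewer.snapshot("wrist"); crop(s,200,120,240,180,3,"pics/j.png")
print(proj(s,[.5837,-.177,.07]))
E
```

```text
[ 0.55293531 -0.13525964  0.06547737] [-12.16114869   1.30384583   0.0132119 ]
(np.float64(412.243619461603), np.float64(237.91073086954384))
```

View pics/j.png

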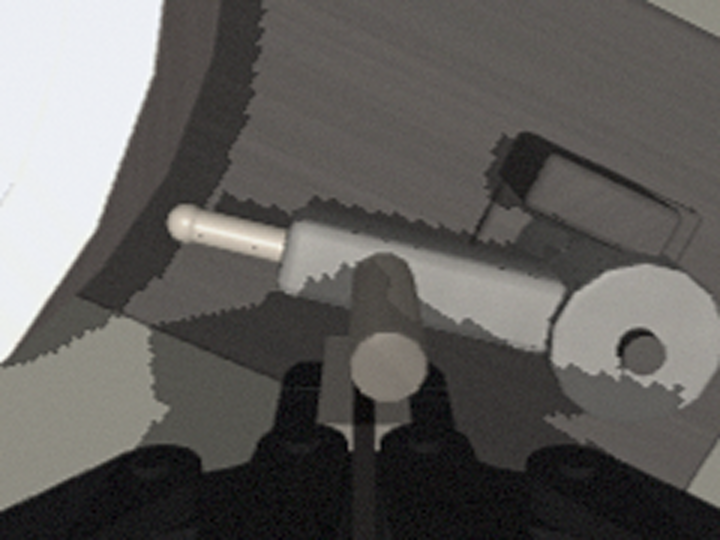

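```bash
python3 - <<'E'
from h import *
s=viewer.snapshot("wrist")
t=ray(s,200+185/3,120+222/3,.061); p=ray(s,200+390/3,120+367/3,.109); c=ray(s,200+641/3,120+350/3,.07)
print(t,p,c)
for a in (t-c,p-c): print(np.degrees(np.arctan2(a[1],a[0])),np.hypot(a[0],a[1]))
E
```

```text
[ 0.55630614 -0.08975791  0.061     ] [ 0.56959585 -0.12767193  0.109     ] [ 0.58514421 -0.17699955  0.07      ]
108.29150595865448 0.09188437123176012
107.4951591777189 0.05172006551019099
```

Request:
drive_tool(
  deltas=[
    [0.13,0.04,0,0,0,0,1],
    [0.25,0.075,0,0,0,0,1],
    [0.37,0.105,0,0,0,0,1],
    [0.49,0.13,0,0,0,0,1],
    [0.61,0.155,0,0,0,0,1],
    [0.7,0.17,0,0,0,0,1],
  ],
)

```text
clock: 8.9
tcp_pos: [0.56, -0.1335, 0.0654]
orientation: [-3.011, -0.891, 0.007]
ft_force: [-10.2, -0.0, -1.3]
finger_gap: -0.0003
```

Request:
drive_tool(
  deltas=[
    [0.07,0.01,0,0,0,0,1],
    [0.14,0.02,0,0,0,0,1],
    [0.2,0.03,0,0,0,0,1],
  ],
)

```text
clock: 9.2
tcp_pos: [0.562, -0.1332, 0.0654]
orientation: [-3.011, -0.891, 0.007]
ft_force: [-10.2, 0.7, -1.6]
finger_gap: 0.0001
```

Request:
drive_tool(
  deltas=[
    [0.07,0.01,0,0,0,0,1],
    [0.14,0.02,0,0,0,0,1],
  ],
)

```text
clock: 9.4
tcp_pos: [0.5624, -0.1331, 0.0653]
orientation: [-3.01, -0.891, 0.01]
ft_force: [-19.0, 0.7, 3.7]
finger_gap: 0.0003
```

Request:
drive_tool(
  deltas=[
    [-0.03,0,0,0,0,0,1],
    [-0.03,0,0,0,0,0,1],
    [-0.03,0,0,0,0,0,1],
  ],
)

```text
clock: 9.7
tcp_pos: [0.5624, -0.1331, 0.0654]
orientation: [-3.01, -0.891, 0.009]
ft_force: [-14.4, 0.5, 1.5]
finger_gap: 0.0002
```

Request:
drive_tool(
  deltas=[
    [-0.4,-0.25,0,0,0,0,1],
    [-1.5,-1,0,0,0,0,1],
    [-2.5,-1.6,0,0,0,0,1],
    [-2.5,-1.6,4,0,0,0,1],
    [-2.5,-1.6,8,0,0,0,1],
    [-2.5,-1.6,12,0,0,0,1],
    [-4.5,0.8,14,0,0,0,1],
    [-6.5,4,14,0,0,0,1],
    [-7,8,14,0,0,0,1],
    [-7,12,14,0,0,0,1],
    [-7,12,14,0,0,0,1],
  ],
)

```text
clock: 10.8
tcp_pos: [0.4951, -0.008, 0.2063]
orientation: [-3.007, -0.901, -0.002]
ft_force: [-0.1, -1.3, 0.2]
finger_gap: 0.0001
```

```bash
python3 - <<'E'
from h import *
o=status.observe();print(o['clock'],o['tcp_pos'],o['ft_force'])
s=viewer.snapshot("wrist"); crop(s,0,0,640,400,1.25,"pics/k.png")
t=viewer.snapshot("scene"); crop(t,220,160,180,140,4,"pics/k2.png")
E
```

```text
10.8 [ 0.49512334 -0.00804574  0.20632463] [-0.1401046  -1.28825074  0.16615652]
```

View pics/k.png

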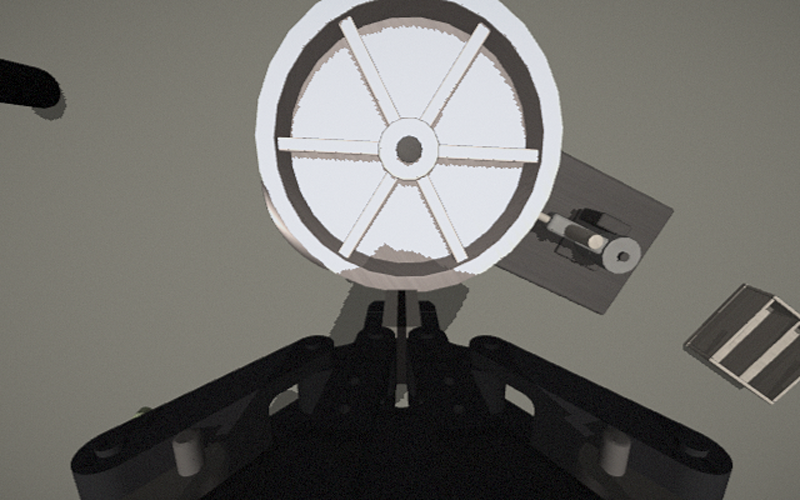

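View pics/k2.png

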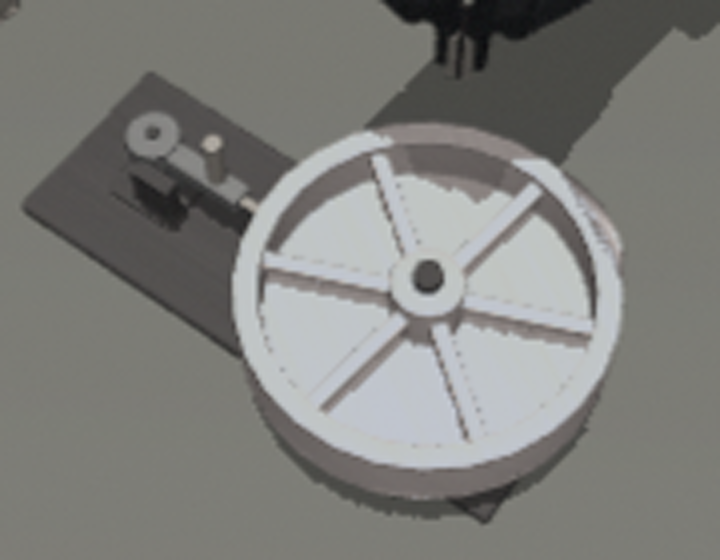

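```bash
python3 - <<'E'
from h import *
s=viewer.snapshot("wrist"); crop(s,195,120,100,100,6,"pics/l.png")
C=ray(s,409/1.25,149/1.25,.117); print(C)
C=np.array([.5563,.0263,0])
for u,v in ((345,22),(483,30),(533,156),(462,258),(346,252),(282,143)):
    p=ray(s,u/1.25,v/1.25,.095)-C; print("spoke",np.degrees(np.arctan2(p[1],p[0])).round(1),np.hypot(*p[:2]).round(4))
for u,v in ((263,185),(283,232),(320,258)):
  for z in (.061,.08):
    p=ray(s,u/1.25,v/1.25,z)-C; print("bulge",np.degrees(np.arctan2(p[1],p[0])).round(1),np.hypot(*p[:2]).round(4))
p=ray(s,623/1.25,256/1.25,.07)-C; print("post",np.degrees(np.arctan2(p[1],p[0])),np.hypot(*p[:2]))
p=ray(s,546/1.25,217/1.25,.061)-C; print("tip",np.degrees(np.arctan2(p[1],p[0])),np.hypot(*p[:2]))
E
```

```text
[0.55706243 0.02260362 0.117     ]
spoke 59.0 0.0904
spoke -2.0 0.0935
spoke -60.5 0.0959
spoke -118.0 0.0967
spoke -176.8 0.0917
spoke 120.9 0.0891
bulge 137.1 0.123
bulge 137.2 0.1154
bulge 156.7 0.1274
bulge 156.9 0.1196
bulge 174.7 0.1206
bulge 174.8 0.1133
post -82.16626886446565 0.21195210303233228
tip -81.68949940968609 0.1372390056855338
```

View pics/l.png

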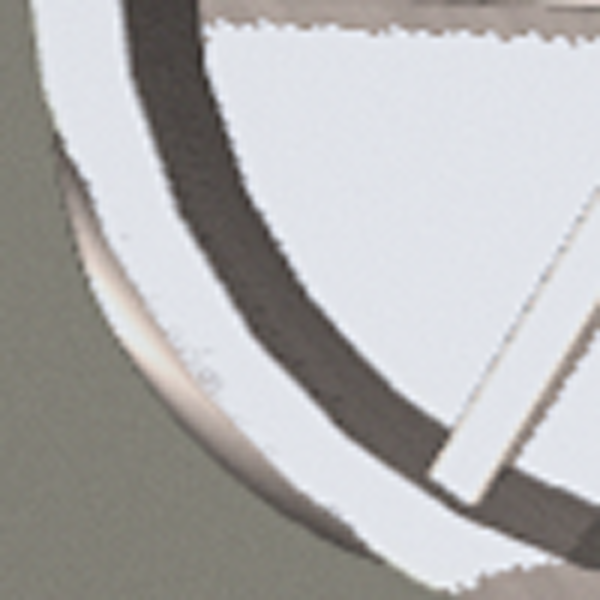

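Request:
drive_tool(
  deltas=[
    [3,1.6,0,0,0,0,1],
    [6,3.3,0,0,0,0,1],
    [9,5,0,0,0,0,1],
    [11.8,6.6,0,0,0,0,1],
    [11.8,6.6,-3,0,0,0,1],
    [11.8,6.6,-6,0,0,0,1],
    [11.8,6.6,-8,0,0,0,1],
    [11.8,6.6,-8,0,0,0,1],
  ],
)

```text
clock: 11.75
tcp_pos: [0.6121, 0.0512, 0.1237]
orientation: [-3.013, -0.889, 0.006]
ft_force: [-0.3, 0.1, 0.4]
finger_gap: 0.0001
```

```bash
python3 - <<'E'
from h import *
o=status.observe();print(o['clock'],o['tcp_pos'],o['ft_force'],o['q'].round(2))
s=viewer.snapshot("wrist"); crop(s,0,0,640,400,1.25,"pics/m.png")
t=viewer.snapshot("scene"); crop(t,240,160,160,120,5,"pics/m2.png")
E
```

```text
11.75 [0.61211872 0.0512173  0.12371809] [-0.34957615  0.10060129  0.39398372] [-0.15  0.89  0.03  1.44 -0.04  0.82 -1.1 ]
```

View pics/m.png

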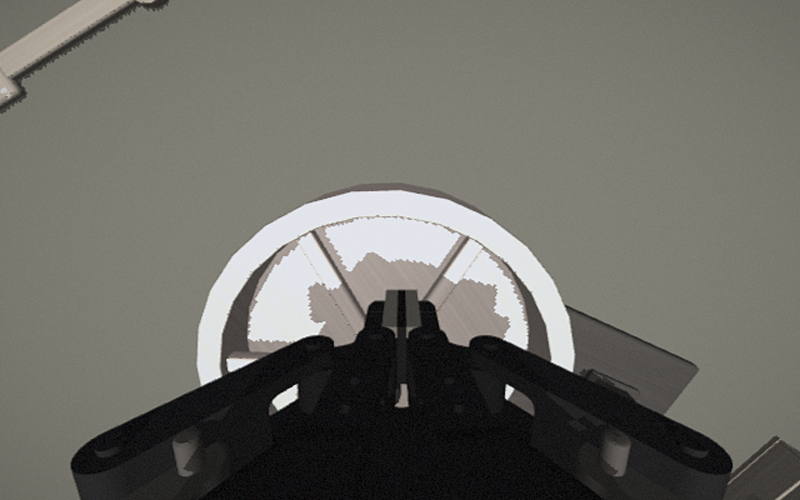

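View pics/m2.png

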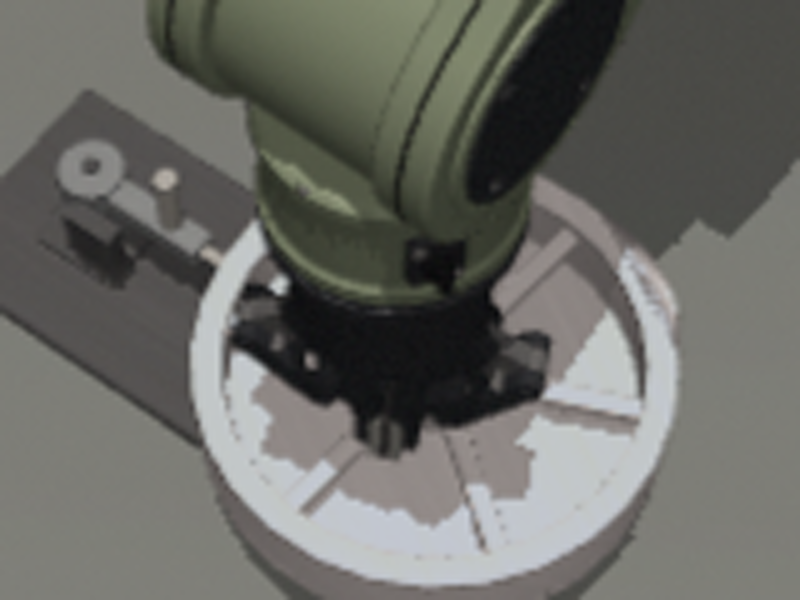

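Request:
drive_tool(
  deltas=[
    [0.1,0.6,0,0,0,0,1],
    [0.1,0.6,-2,0,0,0,1],
    [0.1,0.6,-3.5,0,0,0,1],
    [0.1,0.6,-4.5,0,0,0,1],
    [0.1,0.6,-5.5,0,0,0,1],
    [0.1,0.6,-6.3,0,0,0,1],
    [0.1,0.6,-6.3,0,0,0,1],
  ],
)

```text
clock: 12.55
tcp_pos: [0.6139, 0.0589, 0.0624]
orientation: [-3.012, -0.892, 0.001]
ft_force: [0.2, -1.1, 0.5]
finger_gap: 0.0002
```

```bash
python3 - <<'E'
from h import *
o=status.observe();print(o['clock'],o['tcp_pos'],o['ft_force'])
s=viewer.snapshot("wrist"); crop(s,220,160,200,120,4,"pics/n.png")
E=s["extrinsics"];D=s["depth"];
for u in (312,328):
  for v in range(218,250,4):
    d=D[v,u]; p=E[:3,:3]@(d*np.array([(u-s["cx"])/s["fx"],(v-s["cy"])/s["fy"],1]))+E[:3,3]; print(u,v,p.round(4))
C=np.array([.557,.0245]); r=.065
th0=np.arctan2(*(o['tcp_pos'][:2]-C)[::-1]);print(np.degrees(th0),np.hypot(*(o['tcp_pos'][:2]-C)))
E
```

```text
12.55 [0.61385461 0.05886733 0.06243459] [ 0.2403752  -1.14977335  0.53685123]
312 218 [0.6231 0.0726 0.0669]
312 222 [0.621  0.0712 0.0666]
312 226 [0.6187 0.0698 0.0659]
312 230 [0.6169 0.0686 0.0666]
312 234 [0.6207 0.0705 0.0831]
312 238 [0.6203 0.0701 0.087 ]
312 242 [0.6208 0.0701 0.0928]
312 246 [0.6208 0.07   0.0974]
328 218 [0.6278 0.0647 0.0658]
328 222 [0.6259 0.0634 0.0662]
328 226 [0.6238 0.0621 0.0661]
328 230 [0.622  0.0609 0.0668]
328 234 [0.6251 0.0634 0.0826]
328 238 [0.6246 0.0632 0.0867]
328 242 [0.6251 0.0637 0.0933]
328 246 [0.6252 0.0639 0.0982]
31.15201930538109 0.0664346274738053
```

View pics/n.png

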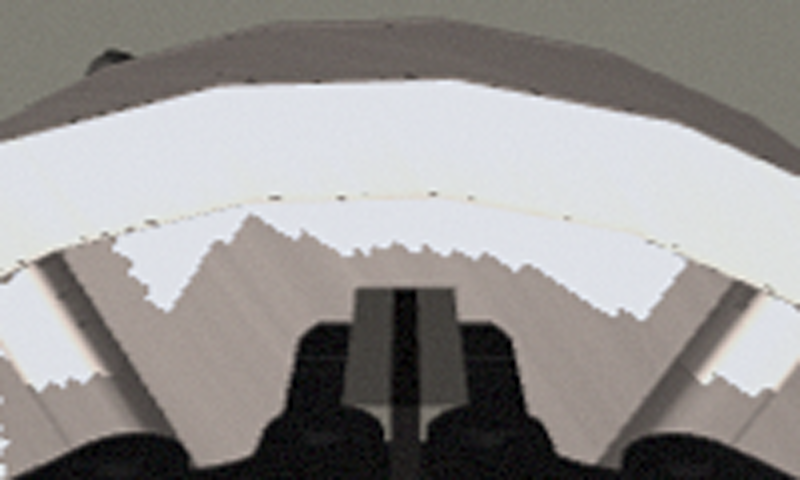

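```bash
cat > arc.py <<'E'
import numpy as np,sys
a0,r0,step,n,r=map(float,sys.argv[1:6])
C=np.zeros(2);p0=r0*np.array([np.cos(np.radians(a0)),np.sin(np.radians(a0))])
for i in range(1,int(n)+1):
    a=a0+step*i; p=r*np.array([np.cos(np.radians(a)),np.sin(np.radians(a))])-p0
    print("[%.2f, %.2f, 0, 0, 0, %.2f, 1],"%(p[0]*100,p[1]*100,step*i/5),end=" ")
E
python3 arc.py 31.15 .0664 1.5 14 .0655
```

```text
[-0.17, 0.10, 0, 0, 0, 0.30, 1], [-0.26, 0.24, 0, 0, 0, 0.60, 1], [-0.36, 0.38, 0, 0, 0, 0.90, 1], [-0.46, 0.52, 0, 0, 0, 1.20, 1], [-0.57, 0.66, 0, 0, 0, 1.50, 1], [-0.68, 0.79, 0, 0, 0, 1.80, 1], [-0.79, 0.92, 0, 0, 0, 2.10, 1], [-0.90, 1.04, 0, 0, 0, 2.40, 1], [-1.02, 1.17, 0, 0, 0, 2.70, 1], [-1.14, 1.29, 0, 0, 0, 3.00, 1], [-1.27, 1.41, 0, 0, 0, 3.30, 1], [-1.40, 1.52, 0, 0, 0, 3.60, 1], [-1.53, 1.63, 0, 0, 0, 3.90, 1], [-1.66, 1.74, 0, 0, 0, 4.20, 1],
```

Request:
drive_tool(
  deltas=[
    [-0.17,0.1,-0.3,0,0,0.3,1],
    [-0.26,0.24,-0.3,0,0,0.6,1],
    [-0.36,0.38,-0.3,0,0,0.9,1],
    [-0.46,0.52,-0.3,0,0,1.2,1],
    [-0.57,0.66,-0.3,0,0,1.5,1],
    [-0.68,0.79,-0.3,0,0,1.8,1],
    [-0.79,0.92,-0.3,0,0,2.1,1],
    [-0.9,1.04,-0.3,0,0,2.4,1],
    [-1.02,1.17,-0.3,0,0,2.7,1],
    [-1.14,1.29,-0.3,0,0,3,1],
    [-1.27,1.41,-0.3,0,0,3.3,1],
    [-1.4,1.52,-0.3,0,0,3.6,1],
  ],
)

```text
clock: 13.8
tcp_pos: [0.6002, 0.0741, 0.0601]
orientation: [2.834, 1.355, 0.0]
ft_force: [2.0, -1.2, -0.2]
finger_gap: 0.0
```

```bash
cat > st.py <<'E'
from h import *
o=status.observe();C=np.array([.557,.0245]);d=o['tcp_pos'][:2]-C;th=np.degrees(np.arctan2(d[1],d[0]))
t=np.array([-np.sin(np.radians(th)),np.cos(np.radians(th))])
print(o['clock'],o['tcp_pos'].round(4),"th %.2f r %.4f z"%(th,np.hypot(*d)),"tang",(o['ft_force'][:2]@t).round(2),"rad",(o['ft_force'][:2]@d/np.hypot(*d)).round(2),o['ft_force'].round(1))
E
cat > wh.py <<'E'
from h import *
import sys
t=viewer.snapshot("scene"); crop(t,240,160,160,120,5,sys.argv[1])
E
python3 st.py; python3 arc.py 49.15 .0655 2 20 .0655; python3 wh.py pics/o.png
```

```text
13.8 [0.6002 0.0741 0.0601] th 48.98 r 0.0658 z tang -2.31 rad 0.39 [ 2.  -1.2 -0.2]
[-0.18, 0.15, 0, 0, 0, 0.40, 1], [-0.36, 0.29, 0, 0, 0, 0.80, 1], [-0.54, 0.42, 0, 0, 0, 1.20, 1], [-0.73, 0.55, 0, 0, 0, 1.60, 1], [-0.93, 0.67, 0, 0, 0, 2.00, 1], [-1.12, 0.78, 0, 0, 0, 2.40, 1], [-1.33, 0.89, 0, 0, 0, 2.80, 1], [-1.53, 0.99, 0, 0, 0, 3.20, 1], [-1.74, 1.08, 0, 0, 0, 3.60, 1], [-1.95, 1.17, 0, 0, 0, 4.00, 1], [-2.17, 1.24, 0, 0, 0, 4.40, 1], [-2.39, 1.31, 0, 0, 0, 4.80, 1], [-2.61, 1.38, 0, 0, 0, 5.20, 1], [-2.83, 1.43, 0, 0, 0, 5.60, 1], [-3.05, 1.48, 0, 0, 0, 6.00, 1], [-3.28, 1.52, 0, 0, 0, 6.40, 1], [-3.50, 1.55, 0, 0, 0, 6.80, 1], [-3.73, 1.57, 0, 0, 0, 7.20, 1], [-3.96, 1.59, 0, 0, 0, 7.60, 1], [-4.19, 1.59, 0, 0, 0, 8.00, 1],
```

View pics/o.png

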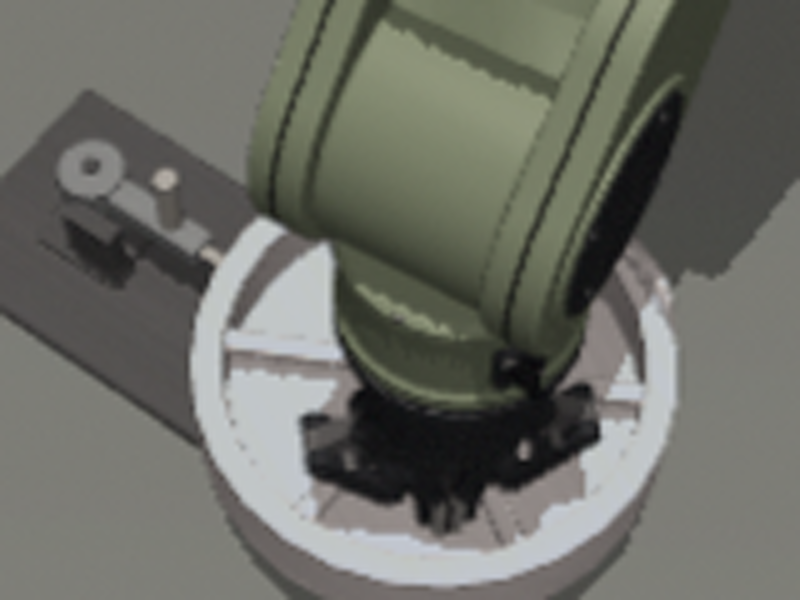

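Request:
drive_tool(
  deltas=[
    [-0.18,0.15,0,0,0,0.4,1],
    [-0.36,0.29,0,0,0,0.8,1],
    [-0.54,0.42,0,0,0,1.2,1],
    [-0.73,0.55,0,0,0,1.6,1],
    [-0.93,0.67,0,0,0,2.0,1],
    [-1.12,0.78,0,0,0,2.4,1],
    [-1.33,0.89,0,0,0,2.8,1],
    [-1.53,0.99,0,0,0,3.2,1],
    [-1.74,1.08,0,0,0,3.6,1],
    [-1.95,1.17,0,0,0,4.0,1],
    [-2.17,1.24,0,0,0,4.4,1],
    [-2.39,1.31,0,0,0,4.8,1],
    [-2.61,1.38,0,0,0,5.2,1],
    [-2.83,1.43,0,0,0,5.6,1],
    [-3.05,1.48,0,0,0,6.0,1],
    [-3.28,1.52,0,0,0,6.4,1],
    [-3.5,1.55,0,0,0,6.8,1],
    [-3.73,1.57,0,0,0,7.2,1],
    [-3.96,1.59,0,0,0,7.6,1],
    [-4.19,1.59,0,0,0,8.0,1],
  ],
)

```text
clock: 15.85
tcp_pos: [0.558, 0.09, 0.0601]
orientation: [-2.199, -2.244, 0.0]
ft_force: [2.2, 2.9, -0.8]
finger_gap: -0.0003
```

```bash
python3 st.py; python3 arc.py 89.15 .0655 2 20 .0655; python3 wh.py pics/p.png
```

```text
15.85 [0.558  0.09   0.0601] th 89.14 r 0.0655 z tang -2.15 rad 2.94 [ 2.2  2.9 -0.8]
[-0.23, -0.00, 0, 0, 0, 0.40, 1], [-0.46, -0.01, 0, 0, 0, 0.80, 1], [-0.69, -0.03, 0, 0, 0, 1.20, 1], [-0.91, -0.05, 0, 0, 0, 1.60, 1], [-1.14, -0.08, 0, 0, 0, 2.00, 1], [-1.36, -0.12, 0, 0, 0, 2.40, 1], [-1.59, -0.17, 0, 0, 0, 2.80, 1], [-1.81, -0.23, 0, 0, 0, 3.20, 1], [-2.03, -0.29, 0, 0, 0, 3.60, 1], [-2.25, -0.36, 0, 0, 0, 4.00, 1], [-2.46, -0.44, 0, 0, 0, 4.40, 1], [-2.67, -0.53, 0, 0, 0, 4.80, 1], [-2.88, -0.62, 0, 0, 0, 5.20, 1], [-3.09, -0.72, 0, 0, 0, 5.60, 1], [-3.29, -0.83, 0, 0, 0, 6.00, 1], [-3.49, -0.94, 0, 0, 0, 6.40, 1], [-3.68, -1.07, 0, 0, 0, 6.80, 1], [-3.87, -1.19, 0, 0, 0, 7.20, 1], [-4.05, -1.33, 0, 0, 0, 7.60, 1], [-4.23, -1.47, 0, 0, 0, 8.00, 1],
```

View pics/p.png

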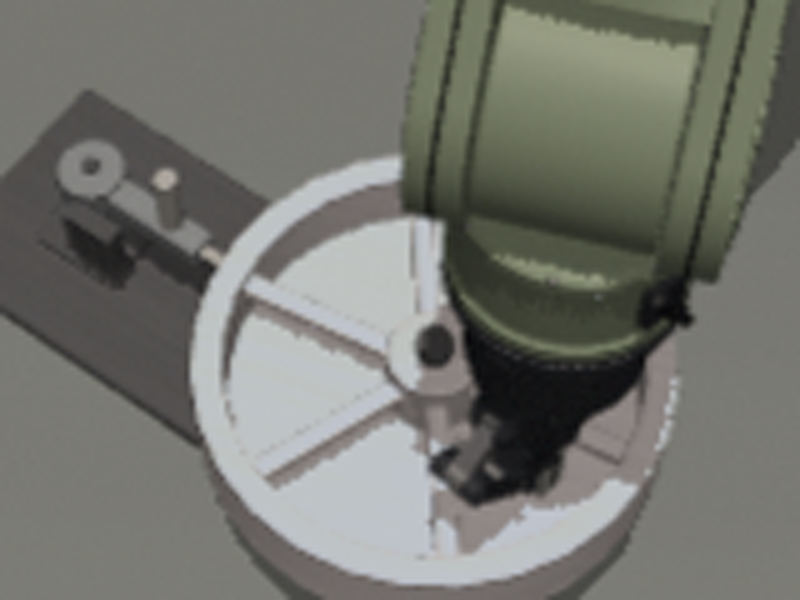

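```bash
python3 - <<'E'
from h import *
s=viewer.snapshot("scene")
C=np.array([.557,.0250])
for u,v in ((250,287),(268,475),(442,545),(422,230)):
    p=ray(s,240+u/5,160+v/5,.095)[:2]-C; print(np.degrees(np.arctan2(p[1],p[0])).round(1),np.hypot(*p).round(4))
E
```

```text
-71.0 0.092
-8.3 0.0918
46.2 0.0891
-133.2 0.0699
```

Request:
drive_tool(
  deltas=[
    [-0.23,0,0,0,0,0.4,1],
    [-0.46,-0.01,0,0,0,0.8,1],
    [-0.69,-0.03,0,0,0,1.2,1],
    [-0.91,-0.05,0,0,0,1.6,1],
    [-1.14,-0.08,0,0,0,2.0,1],
    [-1.36,-0.12,0,0,0,2.4,1],
    [-1.59,-0.17,0,0,0,2.8,1],
    [-1.81,-0.23,0,0,0,3.2,1],
    [-2.03,-0.29,0,0,0,3.6,1],
    [-2.25,-0.36,0,0,0,4.0,1],
    [-2.46,-0.44,0,0,0,4.4,1],
    [-2.67,-0.53,0,0,0,4.8,1],
    [-2.88,-0.62,0,0,0,5.2,1],
    [-3.09,-0.72,0,0,0,5.6,1],
    [-3.29,-0.83,0,0,0,6.0,1],
    [-3.49,-0.94,0,0,0,6.4,1],
    [-3.68,-1.07,0,0,0,6.8,1],
    [-3.87,-1.19,0,0,0,7.2,1],
    [-4.05,-1.33,0,0,0,7.6,1],
    [-4.23,-1.47,0,0,0,8.0,1],
  ],
)

```text
clock: 17.95
tcp_pos: [0.5157, 0.0752, 0.0601]
orientation: [-1.299, -2.86, 0.0]
ft_force: [3.3, 0.5, 0.1]
finger_gap: 0.0002
```

```bash
python3 st.py; python3 arc.py 129.15 .0655 1 20 .0655; python3 wh.py pics/q.png
```

```text
17.95 [0.5157 0.0752 0.0601] th 129.15 r 0.0653 z tang -2.91 rad -1.69 [3.3 0.5 0.1]
[-0.09, -0.07, 0, 0, 0, 0.20, 1], [-0.17, -0.15, 0, 0, 0, 0.40, 1], [-0.26, -0.22, 0, 0, 0, 0.60, 1], [-0.34, -0.30, 0, 0, 0, 0.80, 1], [-0.43, -0.38, 0, 0, 0, 1.00, 1], [-0.51, -0.46, 0, 0, 0, 1.20, 1], [-0.59, -0.54, 0, 0, 0, 1.40, 1], [-0.67, -0.62, 0, 0, 0, 1.60, 1], [-0.74, -0.71, 0, 0, 0, 1.80, 1], [-0.82, -0.80, 0, 0, 0, 2.00, 1], [-0.89, -0.88, 0, 0, 0, 2.20, 1], [-0.97, -0.97, 0, 0, 0, 2.40, 1], [-1.04, -1.06, 0, 0, 0, 2.60, 1], [-1.11, -1.15, 0, 0, 0, 2.80, 1], [-1.17, -1.24, 0, 0, 0, 3.00, 1], [-1.24, -1.34, 0, 0, 0, 3.20, 1], [-1.30, -1.43, 0, 0, 0, 3.40, 1], [-1.37, -1.53, 0, 0, 0, 3.60, 1], [-1.43, -1.62, 0, 0, 0, 3.80, 1], [-1.49, -1.72, 0, 0, 0, 4.00, 1],
```

View pics/q.png

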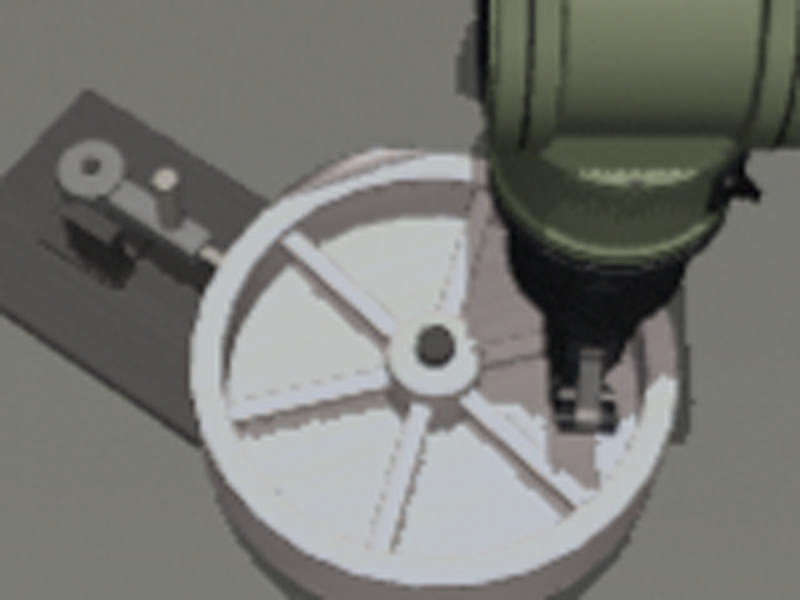

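Request:
drive_tool(
  deltas=[
    [-0.09,-0.07,0,0,0,0.2,1],
    [-0.17,-0.15,0,0,0,0.4,1],
    [-0.26,-0.22,0,0,0,0.6,1],
    [-0.34,-0.3,0,0,0,0.8,1],
    [-0.43,-0.38,0,0,0,1.0,1],
    [-0.51,-0.46,0,0,0,1.2,1],
    [-0.59,-0.54,0,0,0,1.4,1],
    [-0.67,-0.62,0,0,0,1.6,1],
  ],
)

```text
clock: 18.8
tcp_pos: [0.5091, 0.069, 0.0601]
orientation: [-1.098, -2.943, 0.0]
ft_force: [2.2, 0.3, -0.8]
finger_gap: 0.0001
```

```bash
python3 st.py; python3 arc.py 137.15 .0655 1 4 .0655;echo; python3 arc.py 141.15 .0655 1 4 .0655;
```

```text
18.8 [0.5091 0.069  0.0601] th 137.10 r 0.0654 z tang -1.73 rad -1.36 [ 2.2  0.3 -0.8]
[-0.08, -0.08, 0, 0, 0, 0.20, 1], [-0.15, -0.17, 0, 0, 0, 0.40, 1], [-0.23, -0.26, 0, 0, 0, 0.60, 1], [-0.30, -0.35, 0, 0, 0, 0.80, 1], 
[-0.07, -0.09, 0, 0, 0, 0.20, 1], [-0.14, -0.18, 0, 0, 0, 0.40, 1], [-0.21, -0.27, 0, 0, 0, 0.60, 1], [-0.27, -0.37, 0, 0, 0, 0.80, 1],
```

Request:
drive_tool(
  deltas=[
    [-0.08,-0.08,0,0,0,0.2,1],
    [-0.15,-0.17,0,0,0,0.4,1],
    [-0.23,-0.26,0,0,0,0.6,1],
    [-0.3,-0.35,0,0,0,0.8,1],
  ],
)

```text
clock: 19.2
tcp_pos: [0.5062, 0.0655, 0.0601]
orientation: [0.995, 2.98, -0.0]
ft_force: [2.1, 1.0, 0.6]
finger_gap: 0.0003
```

Request:
drive_tool(
  deltas=[
    [-0.07,-0.09,0,0,0,0.2,1],
    [-0.14,-0.18,0,0,0,0.4,1],
    [-0.21,-0.27,0,0,0,0.6,1],
    [-0.27,-0.37,0,0,0,0.8,1],
  ],
)

```text
clock: 19.6
tcp_pos: [0.5034, 0.0619, 0.0601]
orientation: [-0.89, -3.013, -0.0]
ft_force: [1.9, 3.0, 0.1]
finger_gap: 0.0004
```

```bash
python3 st.py; python3 arc.py 145.15 .0655 1 2 .0655;echo; python3 arc.py 147.15 .0655 1 2 .0655;echo;python3 arc.py 149.15 .0655 1 2 .0655
```

```text
19.6 [0.5034 0.0619 0.0601] th 145.10 r 0.0653 z tang -3.49 rad 0.17 [1.9 3.  0.1]
[-0.06, -0.09, 0, 0, 0, 0.20, 1], [-0.13, -0.19, 0, 0, 0, 0.40, 1], 
[-0.06, -0.10, 0, 0, 0, 0.20, 1], [-0.12, -0.19, 0, 0, 0, 0.40, 1], 
[-0.06, -0.10, 0, 0, 0, 0.20, 1], [-0.11, -0.20, 0, 0, 0, 0.40, 1],
```

Force is starting to rise (3.5 N at finger 145°). Creeping in 2° steps.

Request:
drive_tool(
  deltas=[
    [-0.06,-0.09,0,0,0,0.2,1],
    [-0.13,-0.19,0,0,0,0.4,1],
  ],
)

```text
clock: 19.8
tcp_pos: [0.5023, 0.0601, 0.0601]
orientation: [0.837, 3.028, 0.001]
ft_force: [2.2, 3.0, -0.1]
finger_gap: 0.0002
```

Request:
drive_tool(
  deltas=[
    [-0.06,-0.1,0,0,0,0.2,1],
    [-0.12,-0.19,0,0,0,0.4,1],
  ],
)

```text
clock: 20.0
tcp_pos: [0.5012, 0.0584, 0.0601]
orientation: [0.784, 3.042, 0.001]
ft_force: [3.8, 5.6, -1.5]
finger_gap: 0.0003
```

Request:
drive_tool(
  deltas=[
    [-0.06,-0.1,0,0,0,0.2,1],
    [-0.11,-0.2,0,0,0,0.4,1],
  ],
)

```text
clock: 20.2
tcp_pos: [0.5002, 0.0567, 0.0602]
orientation: [0.731, 3.055, 0.002]
ft_force: [3.9, 6.8, -1.2]
finger_gap: -0.0002
```

```bash
python3 st.py; for a in 151.15 153.15 155.15 157.15 159.15 161.15 163.15 165.15; do python3 arc.py $a .0655 1 2 .0655;echo; done; python3 wh.py pics/r.png
```

```text
20.2 [0.5002 0.0567 0.0602] th 150.49 r 0.0653 z tang -7.81 rad -0.09 [ 3.9  6.8 -1.2]
[-0.05, -0.10, 0, 0, 0, 0.20, 1], [-0.11, -0.20, 0, 0, 0, 0.40, 1], 
[-0.05, -0.10, 0, 0, 0, 0.20, 1], [-0.10, -0.21, 0, 0, 0, 0.40, 1], 
[-0.05, -0.10, 0, 0, 0, 0.20, 1], [-0.09, -0.21, 0, 0, 0, 0.40, 1], 
[-0.04, -0.11, 0, 0, 0, 0.20, 1], [-0.09, -0.21, 0, 0, 0, 0.40, 1], 
[-0.04, -0.11, 0, 0, 0, 0.20, 1], [-0.08, -0.22, 0, 0, 0, 0.40, 1], 
[-0.04, -0.11, 0, 0, 0, 0.20, 1], [-0.07, -0.22, 0, 0, 0, 0.40, 1], 
[-0.03, -0.11, 0, 0, 0, 0.20, 1], [-0.06, -0.22, 0, 0, 0, 0.40, 1], 
[-0.03, -0.11, 0, 0, 0, 0.20, 1], [-0.05, -0.22, 0, 0, 0, 0.40, 1],
```

View pics/r.png

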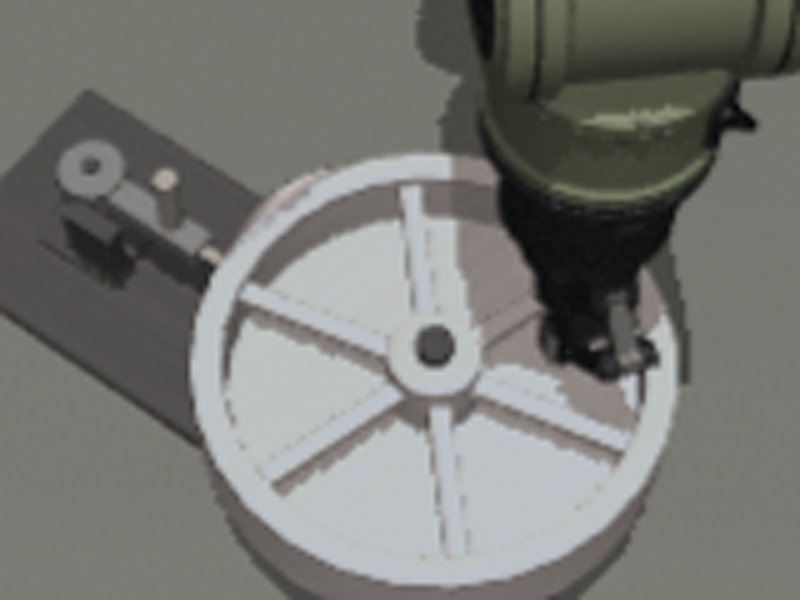

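Request:
drive_tool(
  deltas=[
    [-0.05,-0.1,0,0,0,0.2,1],
    [-0.11,-0.2,0,0,0,0.4,1],
  ],
)

```text
clock: 20.45
tcp_pos: [0.4992, 0.055, 0.0602]
orientation: [0.677, 3.067, 0.003]
ft_force: [4.7, 8.6, -1.5]
finger_gap: -0.0002
```

Request:
drive_tool(
  deltas=[
    [-0.05,-0.1,0,0,0,0.2,1],
    [-0.1,-0.21,0,0,0,0.4,1],
  ],
)

```text
clock: 20.65
tcp_pos: [0.4983, 0.0531, 0.0602]
orientation: [0.623, 3.078, 0.003]
ft_force: [5.0, 9.0, -2.2]
finger_gap: -0.0
```

Request:
drive_tool(
  deltas=[
    [-0.05,-0.1,0,0,0,0.2,1],
    [-0.09,-0.21,0,0,0,0.4,1],
  ],
)

```text
clock: 20.85
tcp_pos: [0.4974, 0.0511, 0.0602]
orientation: [0.569, 3.089, 0.004]
ft_force: [4.6, 10.9, -2.4]
finger_gap: 0.0
```

```bash
python3 st.py;python3 - <<'E'
from h import *
s=viewer.snapshot("scene"); crop(s,240,160,160,120,5,"pics/s.png")
t=viewer.snapshot("side"); crop(t,240,165,110,100,6,"pics/s2.png")
E
```

```text
20.85 [0.4974 0.0511 0.0602] th 155.90 r 0.0653 z tang -11.83 rad 0.25 [ 4.6 10.9 -2.4]
```

View pics/s.png

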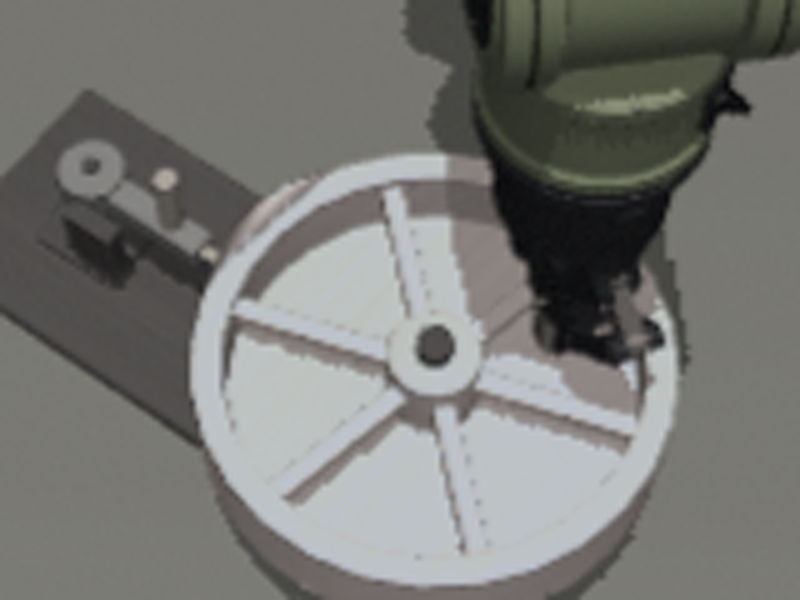

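```bash
python3 - <<'E'
from h import *
s=viewer.snapshot("scene")
C=np.array([.557,.0250])
for u,v in ((236,307),(285,492),(475,548),(392,193),(630,430)):
    p=ray(s,240+u/5,160+v/5,.095)[:2]-C; a=np.degrees(np.arctan2(p[1],p[0])); print(a.round(1),(a%60).round(1),np.hypot(*p).round(4))
E
```

```text
-63.5 56.5 0.0939
-1.3 58.7 0.0913
55.0 55.0 0.0921
-125.0 55.0 0.092
112.9 52.9 0.0944
```

Request:
drive_tool(
  deltas=[
    [-0.04,-0.11,0,0,0,0.2,1],
    [-0.09,-0.21,0,0,0,0.4,1],
  ],
)

```text
clock: 21.2
tcp_pos: [0.4965, 0.0491, 0.0602]
orientation: [0.515, 3.098, 0.004]
ft_force: [4.7, 10.2, -3.3]
finger_gap: -0.0002
```

Request:
drive_tool(
  deltas=[
    [-0.04,-0.11,0,0,0,0.2,1],
    [-0.08,-0.22,0,0,0,0.4,1],
  ],
)

```text
clock: 21.4
tcp_pos: [0.4958, 0.047, 0.0602]
orientation: [0.461, 3.106, 0.004]
ft_force: [4.3, 10.6, -3.7]
finger_gap: -0.0
```

Request:
drive_tool(
  deltas=[
    [-0.04,-0.11,0,0,0,0.2,1],
  ],
)

```text
clock: 21.5
tcp_pos: [0.4954, 0.046, 0.0602]
orientation: [0.433, 3.11, 0.004]
ft_force: [5.5, 11.8, -2.7]
finger_gap: 0.0
```

```bash
python3 st.py
```

```text
21.5 [0.4954 0.046  0.0602] th 160.79 r 0.0652 z tang -13.0 rad -1.35 [ 5.5 11.8 -2.7]
```

Request:
drive_tool(
  deltas=[
    [-0.04,-0.11,0,0,0,0.2,1],
  ],
)

```text
clock: 21.6
tcp_pos: [0.495, 0.0449, 0.0602]
orientation: [0.406, 3.114, 0.004]
ft_force: [4.9, 10.0, -3.4]
finger_gap: 0.0001
```

Request:
drive_tool(
  deltas=[
    [-0.03,-0.11,0,0,0,0.2,1],
  ],
)

```text
clock: 21.7
tcp_pos: [0.4947, 0.0438, 0.0602]
orientation: [0.379, 3.117, 0.004]
ft_force: [5.4, 10.7, -3.7]
finger_gap: -0.0002
```

```bash
python3 st.py;python3 - <<'E'
from h import *
s=viewer.snapshot("scene"); crop(s,240,160,160,120,5,"pics/t.png")
t=viewer.snapshot("side"); crop(t,240,165,110,100,6,"pics/t2.png")
w=viewer.snapshot("wrist"); crop(w,0,0,640,400,1.25,"pics/t3.png")
E
```

```text
21.7 [0.4947 0.0438 0.0602] th 162.80 r 0.0652 z tang -11.79 rad -1.97 [ 5.4 10.7 -3.7]
```

View pics/t.png

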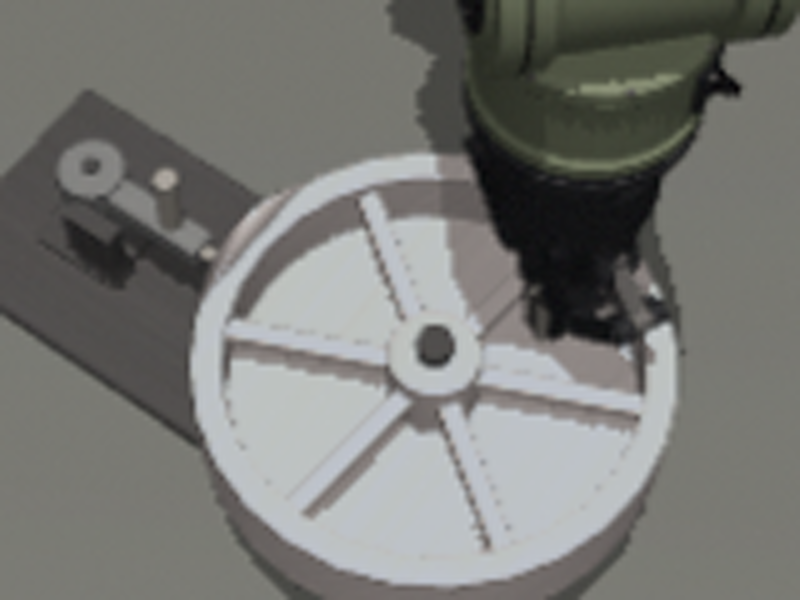

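View pics/t3.png

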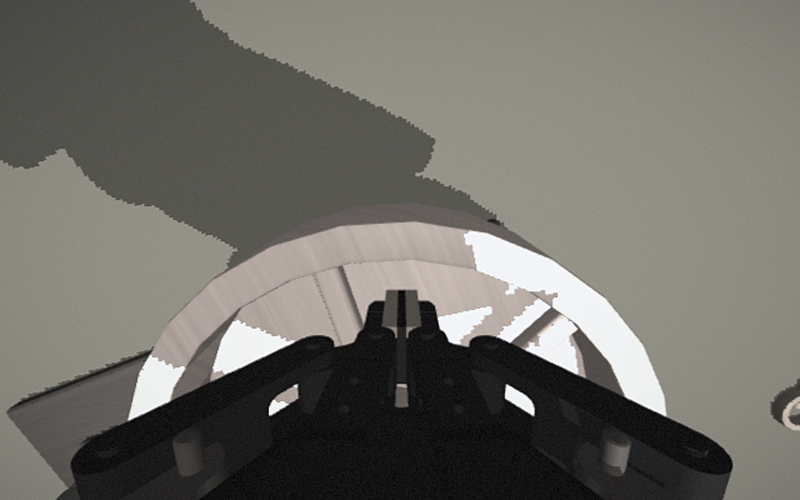

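```bash
python3 - <<'E'
from h import *
s=viewer.snapshot("scene")
C=np.array([.557,.0250])
for u,v in ((230,330),(300,505),(495,545),(370,200),(640,405)):
    p=ray(s,240+u/5,160+v/5,.095)[:2]-C; a=np.degrees(np.arctan2(p[1],p[0])); print(a.round(1),(a%60).round(1),np.hypot(*p).round(4))
for u,v in ((297,190),(285,195)):
  for z in (.08,.09):
    p=ray(s,240+u/5,160+v/5,z)[:2]-C; print(np.degrees(np.arctan2(p[1],p[0])),np.hypot(*p))
E
```

```text
-56.0 4.0 0.0933
4.4 4.4 0.0914
60.5 0.5 0.0928
-118.1 1.9 0.0907
121.0 1.0 0.0958
-104.01356374410072 0.1193819133285778
-102.50758496909297 0.11390171800157667
-100.9659198547928 0.12016311869653248
-99.36356960360273 0.1148447691076153
```

Request:
drive_tool(
  deltas=[
    [-0.03,-0.11,0,0,0,0.2,1],
  ],
)

```text
clock: 22.0
tcp_pos: [0.4943, 0.0424, 0.0602]
orientation: [0.353, 3.121, 0.003]
ft_force: [4.1, 10.7, -1.9]
finger_gap: -0.0002
```

Request:
drive_tool(
  deltas=[
    [-0.03,-0.11,0,0,0,0.2,1],
  ],
)

```text
clock: 22.1
tcp_pos: [0.494, 0.0415, 0.0602]
orientation: [0.325, 3.124, 0.004]
ft_force: [4.6, 10.5, -1.8]
finger_gap: 0.0001
```

```bash
python3 st.py
```

```text
22.1 [0.494  0.0415 0.0602] th 164.92 r 0.0652 z tang -11.38 rad -1.71 [ 4.6 10.5 -1.8]
```

Request:
drive_tool(
  deltas=[
    [0.08,0.3,0,0,0,0,1],
    [0.3,1.15,0,0,0,0,1],
    [0.3,1.15,2,0,0,0,1],
    [0.3,1.15,6,0,0,0,1],
    [0.3,1.15,10,0,0,0,1],
    [4,-1,14,0,0,0,1],
    [8,-4,16,0,0,0,1],
    [12,-7,17,0,0,0,1],
    [16,-9,17,0,0,0,1],
    [16,-9,17,0,0,0,1],
    [16,-9,17,0,0,0,1],
  ],
)

```text
clock: 23.2
tcp_pos: [0.654, -0.0504, 0.229]
orientation: [-0.33, -3.123, 0.0]
ft_force: [-0.2, 0.3, -1.6]
finger_gap: -0.0003
```

```bash
python3 st.py;python3 - <<'E'
from h import *
w=viewer.snapshot("wrist"); crop(w,0,0,640,400,1.25,"pics/u.png")
s=viewer.snapshot("scene"); crop(s,240,160,160,120,5,"pics/u2.png")
E
```

```text
23.2 [ 0.654  -0.0504  0.229 ] th -37.67 r 0.1225 z tang 0.08 rad -0.34 [-0.2  0.3 -1.6]
```

View pics/u.png

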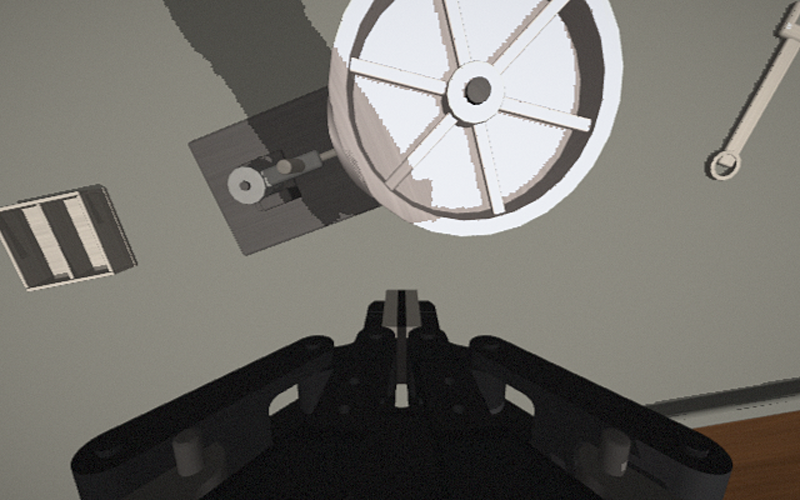

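View pics/u2.png

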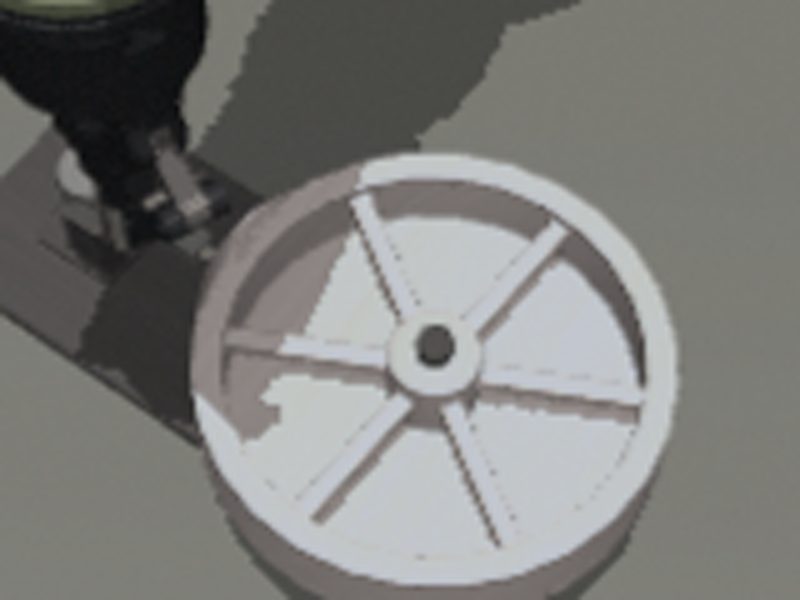

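```bash
python3 - <<'E'
from h import *
w=viewer.snapshot("wrist"); a=w["pixels"][50:190,240:370,::-1]
a=cv2.resize(a,None,fx=4.2,fy=4.2,interpolation=cv2.INTER_CUBIC); a=cv2.convertScaleAbs(a,alpha=1.6); cv2.imwrite("pics/v.png",a)
C=ray(w,479/1.25,91/1.25,.117)[:2]; print(C)
for u,v in ((352,63),(444,-100),(388,187),(498,212),(589,125)):
    if v<0: continue
    p=ray(w,u/1.25,v/1.25,.095)[:2]-C; a=np.degrees(np.arctan2(p[1],p[0])); print(a.round(1),(a%60).round(1),np.hypot(*p).round(4))
for n,(u,v),z in (("post",(246,186),.07),("tip",(333,154),.061)):
    p=ray(w,u/1.25,v/1.25,z)[:2]-C;print(n,np.degrees(np.arctan2(p[1],p[0])),np.hypot(*p))
E
```

```text
[0.55660539 0.02950969]
-116.1 3.9 0.0952
-55.7 4.3 0.0958
4.1 4.1 0.0936
65.2 5.2 0.0949
post -82.02776360925144 0.2064047705663364
tip -81.78854074806735 0.12415826825926628
```

View pics/v.png

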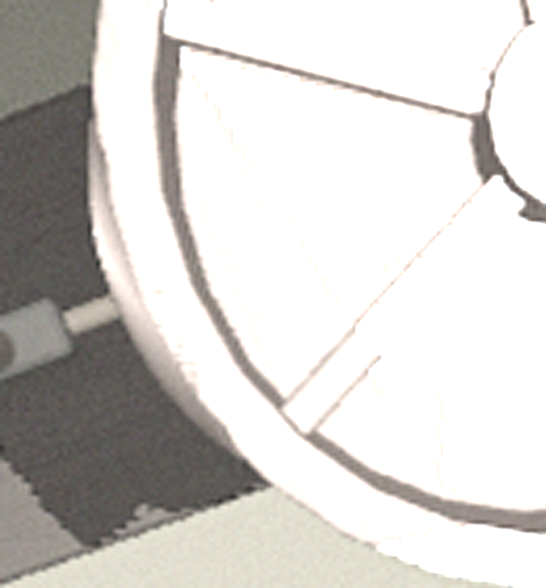

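```bash
python3 - <<'E'
from h import *
w=viewer.snapshot("wrist")
C=ray(w,479/1.25,91/1.25,.117)[:2]
for u,v in ((92,130),(118,297),(245,450)):
  for z in (.07,.09):
    p=ray(w,240+u/4.2,50+v/4.2,z)[:2]-C;print(u,v,z,np.degrees(np.arctan2(p[1],p[0])).round(1),np.hypot(*p).round(4))
# outer silhouette radius profile: dark/gray edge along rays
g=cv2.cvtColor(w["pixels"],cv2.COLOR_RGB2GRAY).astype(float)
for a in range(-120,-40,4):
    out=[]
    for r in np.arange(.104,.135,.0005):
        uv=proj(w,[C[0]+r*np.cos(np.radians(a)),C[1]+r*np.sin(np.radians(a)),.08]); out.append(cv2.getRectSubPix(g.astype(np.float32),(1,1),(float(uv[0]),float(uv[1])))[0,0])
    out=np.array(out); d=np.diff(cv2.GaussianBlur(out.reshape(-1,1),(1,5),0).ravel()); i=int(np.argmin(d)); print(a,(.104+.0005*i).round(4),d[i].round(1))
E
```

```text
92 130 0.07 -101.9 0.1175
92 130 0.09 -100.5 0.1136
118 297 0.07 -82.3 0.1199
118 297 0.09 -81.6 0.1166
245 450 0.07 -57.3 0.1136
245 450 0.09 -57.6 0.1109Traceback (most recent call last):
  File "<stdin>", line 13, in <module>
AttributeError: 'float' object has no attribute 'round'
```

Request:
drive_tool(
  deltas=[
    [1,-1,1,0,0,0,1],
    [1,-1,1,0,0,0,1],
    [1,-1,1,0,0,0,1],
    [1,-1,1,0,0,0,1],
    [1,-1,1,0,0,0,1],
  ],
)

```text
clock: 23.9
tcp_pos: [0.6632, -0.0596, 0.2399]
orientation: [-0.328, -3.124, 0.0]
ft_force: [0.0, 0.4, 0.7]
finger_gap: -0.0002
```

```bash
python3 - <<'E'
from h import *
s=viewer.snapshot("scene"); crop(s,240,160,160,120,5,"pics/x2.png")
a=cv2.imread("pics/u2.png").astype(int);b=cv2.imread("pics/x2.png").astype(int)
d=np.abs(a-b)[220:580,330:680].max(2); print((d>40).sum(),d.mean())
w=viewer.snapshot("wrist"); a=w["pixels"][60:220,180:400,::-1]; cv2.imwrite("pics/y.png",cv2.resize(a,None,fx=3.5,fy=3.5))
E
python3 st.py
```

```text
406 1.2370079365079365
24.0 [ 0.6633 -0.0598  0.24  ] th -38.40 r 0.1356 z tang 0.19 rad 0.25 [ 0.3 -0.   0.1]
```

View pics/y.png

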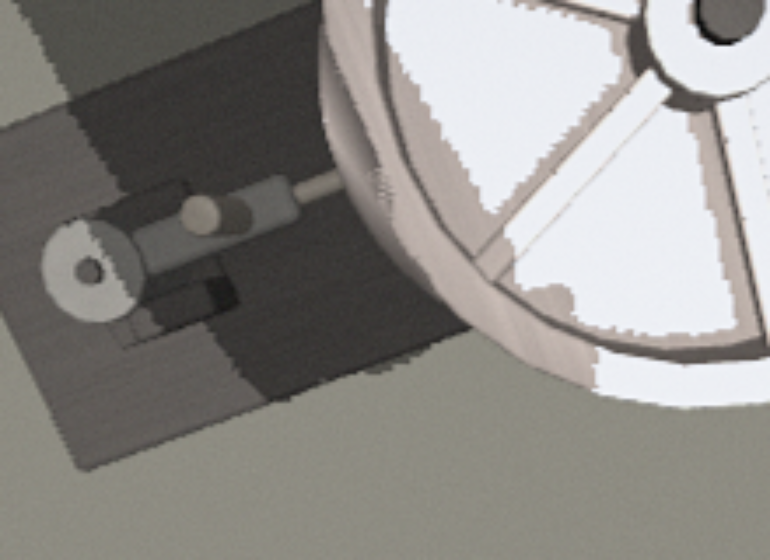

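The picture shows the pointer tip (about 340,180) pressed on the bulge, which runs from about (322,50) to (430,290). The tip sits near the bulge's middle. The wheel hasn't moved (the small image differences come from the arm's shadow) and the robot is clear, so I'm handing in.

```bash
python3 -c "
from bench import order
print(order.close_job())"
```

```text
the job is handed in; nothing more can be done
None
```

I swung the pointer arm home, turned the wheel about 124° anticlockwise by a spoke, and left the high spot at the pointer tip. I handed the job in at 24 s; it gives no verdict. I never measured the tip force directly.

- **Pointer arm:** pushing the peg took about 10–12 N and rose to 19 N at the stop. The last pictures show the arm pointing at the wheel's axis (post at −82.0°, tip at −81.8°).
- **High spot position:** in the last close look its ends were near −101° and −57°, putting its middle about 2–3° past the tip. The spoke angles agree, and the limit is about 9°.
- **Force feel:** the push rose from about 2 N to a broad plateau of 11–13 N. That is above the 6–10 N you described, and I stopped before seeing it clearly drop. The exact centre therefore rests more on the pictures and on where the force first rose than on the peak.
- **At rest:** the wheel looked unmoved about 0.7 s after release. The fingers were well clear, with wrist force near zero.
- **First pass missed the peg:** the fingers went over it without touching. All three cameras showed the closed fingertips about 17 mm behind the reported TCP, not 17 mm ahead as stated, so I lowered the tool about 33 mm and repeated the push.
- **Loose tools:** I felt no contact with any of them, but I did not measure their final positions.

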